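Switch on under the red guard

ROBOT

A 7-joint arm with a two-finger parallel gripper is mounted at the origin on a cart in front of the work surface, level with it; the furniture and walls round the work are solid. World frame = base frame: x ahead of the robot, y to its left, z up, the work surface at z = 0. Lengths are in m, angles in rad, forces in N, time in s.
With the tool pointing down it reaches from about 0.4 to 0.85 m from the base axis. Payload 10.4 kg.
Tool frame: the origin (TCP) lies midway between the tips of the shut fingers; the grasp point (between the pads) lies manip.grip_depth behind it (manip.grip_depth is the distance from the TCP to the grasp point, in m); z points along the fingers, x is the direction in which the jaws open and shut, and the axes are right-handed (so a half turn about z gives the same grasp; the last joint's range is limited). The gripper opens to 85 mm and grips with 20 to 120 N. Pads are 22 mm wide; open, the fingers measure 114 mm over their backs; the gripper's body (76 mm by 85 mm) begins 54 mm behind the grasp point. The pads swing forward as they close: fully open they stand 13 mm farther back than shut.
Start: joints at [-1.244, 0.332, -0.065, 1.46, 0.022, 1.35, -0.088], TCP at [0.214, 0.587, 0.231] pointing down, gripper open.
Joint ranges: [-2.6, 2.6], [-0.5, 2.12], [-1.47, 1.34], [0.16, 2.42], [-1.27, 4.41], [0.06, 2.06], [-2.6, 2.6]. Speed limits (rad/s): [2.22, 2.22, 2.79, 2.79, 3.14, 3.14, 3.14].

INTERFACE

Orientations are given as a unit quaternion [x, y, z, w].
In Python, from workcell import manip gives the robot as it stands. The module is installed in compiled form; this text tells all that it offers.
- The arm moves only by the tool send_rows, never from a script. Its argument "steps" is a list of rows, each a list of 2 entries, a list of its own where there are three numbers: the shift along the tool's x, y, z in m, then the turn about the tool's z in rad. In form: [[[x, y, z], spin], ...]. A call has exactly 8 rows; each row is the pose to reach, as a shift and turn from the pose commanded when the call began, along the tool's axes at that moment; what a row does not reach only later rows make up. A row lasts 1/8 s, in which the tool goes at most 62.5 mm and 10.7 degrees, less where a joint would pass 70% of its speed; a pose out of reach is approached as far as the arm can. A call with a gripper value outside its range is refused whole. "hand" is the opening, from 0 (shut) to 1 (fully open), set as the call begins (left out, the last holds). The fingers move at their own pace and stop on an object; "force" is the grip in N (left out, the last holds). Time passes only in rows, so rows that repeat a pose let the fingers close, or fill a call up. It gives the time, the measured TCP pose, the force and the opening at its end, in the units of the state.
- manip.get_obs(): the state, without advancing time (a new reading comes with each control period).
- manip.camera(name): name is "scene" or "top" or "wrist"; returns (picture, depth): 480x640x3 uint8, red, green, blue; 480x640 float32, m along the optical axis (not along the pixel's ray), 0 where there is no reading.
- manip.camera_info(name): a dict with "intrinsics" (3x3 intrinsics, pixels), "pose" (4x4, takes a point from camera to world coordinates); the wrist camera has in their place "T_tool_cam" (4x4, takes a point from camera to tool coordinates, whose origin is the TCP and whose axes are the tool frame's). Camera axes: x right, y up, looking along -z (the intrinsics and any distortion apply to the point x, -y, -z); pixel columns grow to the right and rows downward; lengths in m; the calibration is good to about 2 mm. A picture is of the moment at which its call begins: read the wrist's pose just before it. camera_info takes no time and is no camera call.
- manip.hand_in(): hands the job in, once; it reports no verdict.
The state is a dict: "clock": time; "joint_pos": joint angles; "joint_velocities": joint speeds; "tau": joint torques, N m; "position": TCP position; "ee_rot": TCP orientation; "ft_force": force on the tool from outside, world axes, zero at the start; "torque": the same for the moment, N m; "grip_width": opening from 0.0 (shut) to 1.0 (fully open).
Only numpy, scipy, OpenCV 4.12 (cv2) and the standard library are available. Lean on these libraries where they do the work, as an engineer would, in place of code of your own. Each camera call takes 0.05 s, during which the arm holds its last target.

TASK

Switch on the box with the red guard: using only a fingertip or the outside of the fingers, lift the red hinged guard, push the steel toggle beneath it fully over to its rear (on) side while the guard is up, then draw the finger out and let the guard drop shut over it. Work gently and grip nothing: do not lift, tip or shove the boxes along, leave the yellow-guarded switch shut and off, and do not disturb the two vials and the small beaker.

Things in the scene. Friction and masses are not known exactly. Their poses are not given: they have to be found in the camera images.
- red_box: The box to switch on, with the red guard: grey box 100 x 100 x 50 mm high, 2 kg, loose on rubber feet (a hard push slides it). Origin: centre of its underside; own -x is the front (facing the robot's left, within 0.4 rad), +z up. A black cable gland juts 18 mm from the back.
- red_guard (a joint): red guard's angle, rad: 0 shut, grows as its front lifts, stop at 1.2. Hinge along the box's y axis at box x=+10, z=55 mm. 40 g and a weak closing spring: under 1 N at the tab lifts it, it stays up at no angle and drops shut by itself, so the finger must hold it up while flipping the toggle. Shut, the hood covers box x=-48..+10, y=-31..+31, up to z=95 mm; 56 mm wide inside, open below.
- red_toggle (a joint): angle of the steel toggle under the red guard, rad: 0 off, leaning 0.3 rad to the box's front; 0.6 on, leaning 0.3 rad to its back; stops at both ends. Starts within 0.05 of off. Pivot along the box's y axis at box x=-28, z=50 mm (panel height). About 1 to 2 N at the ball turns it; it stays where left. The falling guard clears it either way.
- red_tab (a point): middle of the front edge of the red guard's tab, moves with the guard; shut, at box x=-66, y=0, z=63.5 mm. The tab is 44 mm wide, 3 mm thick (edge bead 4.4), underside z=62 mm, and overhangs the box's front face (x=-50) by 16 mm: a finger tilted about 40 degrees, tip forward, hooks under it, raises it to 0.8 rad, then reaches in to the toggle with the tab riding on the finger.
- red_toggle_tip (a point): centre of the 9 mm ball on the end of the red box's toggle (bat 6.4 mm thick), 34 mm from the pivot; at off it is at box x=-38, y=0, z=82.5 mm, at on at box x=-18, y=0, z=82.5 mm
- yellow_box: The box to leave alone: same make as the red one, but with a yellow guard. The two may stand in either place. grey box 100 x 100 x 50 mm high, 2 kg, loose on rubber feet (a hard push slides it). Origin: centre of its underside; own -x is the front (facing the robot's left, within 0.4 rad), +z up. A black cable gland juts 18 mm from the back.
- yellow_guard (a joint): angle of the yellow guard, made like the red one; 0 shut; leave it shut
- yellow_toggle (a joint): angle of the toggle under the yellow guard, made like the red one; starts at off (within 0.05 of 0); leave it off
- vial_a: clear glass vial with a white cap, 24 mm across, 56 mm high, loose, beyond the gap between the boxes; origin at the centre of its underside; leave it alone
- vial_b: clear glass vial with a black cap, 24 mm across, 56 mm high, loose, to the right of the boxes; origin at the centre of its underside; leave it alone
- beaker: small clear beaker 55 x 61 mm, 56 mm high, loose, at the far left of the boxes; origin at the centre of its underside; leave it alone

How it is judged:
By the outcome, as a careful person would: the job done as asked, in the order asked, and still so for the second after the job is handed in, with the robot touching nothing.
It also fails if it takes over 42 s, if anything falls off the work surface, if the arm or the gripper's body presses on something with over 40 N, if the wrist force passes 120 N, or if a joint passes its speed limit or range.

## Working session

There is one attempt and no reset: what is moved stays moved. The work goes in short steps, Python scripts to look and compute and a tool call to move; the robot and the scene stay as the last step left them, time stands still between calls to the robot, and variables do not carry over. Pictures are saved under pics/ and viewed, and the job is handed in when it is done.

Besides the shell and the picture viewer there is one more tool, called after "Emit:" as name(argument=value, ...), one argument or row to a line, values as JSON. send_rows: Moves the arm, as the interface text tells. Its arguments: {"type":"object","properties":{"steps":{"type":"array"},"hand":{"type":"number"},"force":{"type":"number"}},"required":["steps"]}

```bash
mkdir -p pics; ls
python3 - <<'E'
from workcell import manip
import numpy as np, cv2
print(manip.get_obs(), manip.grip_depth)
for n in ["scene","top","wrist"]:
    ci=manip.camera_info(n); print(n,{k:np.round(v,4).tolist() if not isinstance(v,str) else v for k,v in ci.items()})
    p,d=manip.camera(n); cv2.imwrite(f"pics/a_{n}.png",p[:,:,::-1]); np.savez(f"pics/a_{n}.npz",p=p,d=d)
E
```

```text
pics
{'clock': 0.0, 'joint_pos': array([-1.24358547,  0.33286945, -0.06467682,  1.46095452,  0.02158185,
        1.34990733, -0.08851942]), 'joint_velocities': array([ 6.84398760e-04, -1.14086545e-03,  4.87726378e-04, -7.11242668e-04,
        4.07352531e-04,  4.73588004e-05, -1.29242745e-03]), 'tau': array([-1.75835947e-03, -6.25437427e+01,  4.80403961e-02, -3.91593575e+01,
        1.61182584e-02,  1.02362290e-02,  2.16203563e-05]), 'position': array([0.2140814 , 0.58678256, 0.23051108]), 'ee_rot': array([ 8.19372330e-01,  5.73261253e-01, -5.74532262e-04,  4.37319649e-04]), 'ft_force': array([-0.67536993,  0.11129511, -0.88285754]), 'torque': array([ 0.0216302 , -0.0265125 ,  0.02069059]), 'grip_width': 0.9970891315501639} 0.0187
scene {'intrinsics': [[457.2883, 0.0, 324.4136], [0.0, 457.2883, 238.6061], [0.0, 0.0, 1.0]], 'pose': [[-0.913, 0.2915, -0.2855, 0.3091], [-0.408, -0.6415, 0.6496, 0.6029], [0.0062, 0.7096, 0.7046, 0.7506], [0.0, 0.0, 0.0, 1.0]]}
top {'intrinsics': [[459.4494, 0.0, 320.5605], [0.0, 459.4494, 239.2374], [0.0, 0.0, 1.0]], 'pose': [[-0.0279, 0.9903, -0.1361, 0.4209], [-0.9996, -0.0282, -0.0002, 0.0103], [-0.0041, 0.136, 0.9907, 1.0818], [0.0, 0.0, 0.0, 1.0]]}
wrist {'intrinsics': [[406.648, 0.0, 319.1807], [0.0, 406.648, 242.066], [0.0, 0.0, 1.0]], 'T_tool_cam': [[1.0, 0.0006, 0.0006, -0.0004], [0.0008, -0.9583, -0.2859, -0.0716], [0.0004, 0.2859, -0.9583, -0.1425], [0.0, 0.0, 0.0, 1.0]]}
```

View pics/a_scene.png

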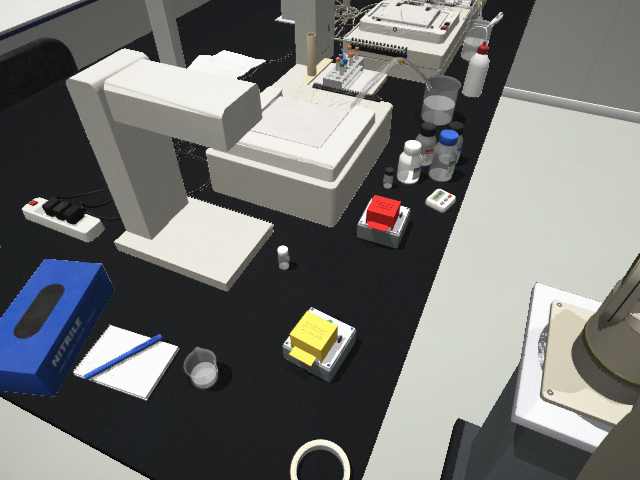

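View pics/a_top.png

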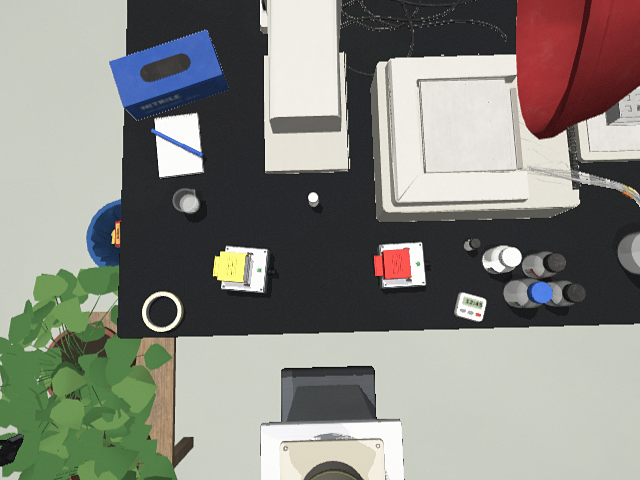

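View pics/a_wrist.png

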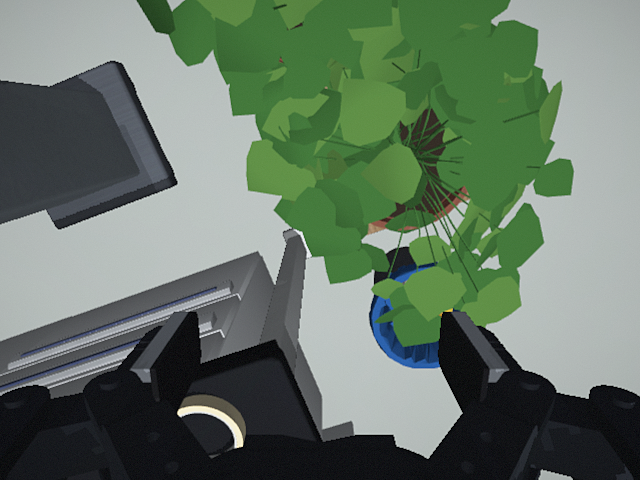

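The top view shows the red box on the right at about (402,266), with its tab on the left at (379,266). The yellow box is at (245,269), and the white-capped vial is between them at (313,199). Next I'll measure the red box pose.

```bash
cat > h.py <<'E'
import numpy as np, cv2
from workcell import manip
from scipy.spatial.transform import Rotation as R
def cam(n):
    z=np.load(f"pics/{n}.npz"); return z['p'],z['d']
def cast(ci,T,uv,zp):
    K=ci['intrinsics']; uv=np.atleast_2d(uv).astype(float)
    r=np.c_[(uv[:,0]-K[0,2])/K[0,0],-(uv[:,1]-K[1,2])/K[1,1],-np.ones(len(uv))]@T[:3,:3].T
    o=T[:3,3]; return o+r*((zp-o[2])/r[:,2])[:,None]
def pts(ci,T,d,m):
    v,u=np.nonzero(m&(d>0)); K=ci['intrinsics']; z=d[v,u]
    P=np.c_[(u-K[0,2])/K[0,0]*z,-(v-K[1,2])/K[1,1]*z,-z]
    return P@T[:3,:3].T+T[:3,3]
def red(p):
    h=cv2.cvtColor(p,cv2.COLOR_RGB2HSV); return ((h[...,0]<8)|(h[...,0]>172))&(h[...,1]>150)&(h[...,2]>70)
E
python3 - <<'E'
from h import *
for n,win in [("top",(360,230,440,310)),("scene",(345,180,425,260))]:
    p,d=cam("a_"+n); ci=manip.camera_info(n); T=np.array(ci['pose'])
    m=np.zeros(d.shape,bool); x0,y0,x1,y1=win; m[y0:y1,x0:x1]=True
    P=pts(ci,T,d,m&red(p)); 
    top=P[P[:,2]>.088]; tab=P[P[:,2]<.075]
    print(n,len(P),"hood z",np.median(top[:,2]),"tab n",len(tab),np.median(tab,0) if len(tab) else 0)
    for nm,q in (("hoodtop",top),("tab",tab)):
        if len(q)>5: print(nm,cv2.minAreaRect((q[:,:2]*1000).astype(np.float32)))
    g=cv2.cvtColor(p,cv2.COLOR_RGB2HSV)
    B=pts(ci,T,d,m); B=B[(B[:,2]>.040)&(B[:,2]<.056)]
    print("panel",np.median(B[:,2]),cv2.minAreaRect((B[:,:2]*1000).astype(np.float32)))
    # all box points above z .01
    cv2.imwrite(f"pics/crop_{n}.png",cv2.resize(p[y0:y1,x0:x1,::-1],None,fx=7,fy=7,interpolation=cv2.INTER_NEAREST))
p,d=cam("a_top"); ci=manip.camera_info("top"); P=pts(ci,np.array(ci['pose']),d,np.pad(np.ones((130,123),bool),((0,350),(517,0)))&red(p)); print("red lamp",P.min(0),P.max(0))
E
```

```text
top 939 hood z 0.0950621473892368 tab n 180 [ 0.49915272 -0.11554093  0.06518328]
hoodtop ((499.35614013671875, -151.08216857910156), (61.578067779541016, 55.8004264831543), 2.5562384128570557)
tab ((502.44061279296875, -114.95382690429688), (52.25187683105469, 18.384082794189453), 1.871959924697876)
panel 0.049648428007528445 ((500.0185852050781, -171.7172088623047), (100.10067749023438, 100.0419921875), 1.8800475597381592)
scene 923 hood z 0.09534958673587374 tab n 251 [ 0.49554299 -0.12133776  0.0661143 ]
hoodtop ((498.5029602050781, -149.90240478515625), (61.866214752197266, 60.0355110168457), 1.7834149599075317)
tab ((509.05633544921875, -197.0340576171875), (68.3126220703125, 194.15200805664062), 12.413108825683594)
panel 0.04926500045842519 ((534.4498291015625, -183.70492553710938), (127.5164794921875, 199.49314880371094), 69.25493621826172)
red lamp [ 0.55338202 -0.26157895  0.60410836] [ 0.74304847 -0.15797178  0.82580245]
```

Emit:
send_rows(
  steps=[
    [[-0.03,0.03,0],0.1],
    [[-0.07,0.067,0],0.24],
    [[-0.11,0.105,0],0.38],
    [[-0.15,0.143,0],0.52],
    [[-0.19,0.181,0],0.66],
    [[-0.23,0.219,0],0.8],
    [[-0.26,0.248,0],0.92],
    [[-0.28,0.267,0],1.0],
  ],
  hand=0,
  force=20,
)

```text
clock: 1.15
position: [0.3697, 0.2309, 0.2313]
ee_rot: [0.994, 0.108, 0.0, -0.0]
ft_force: [0.3, -0.6, -0.1]
grip_width: 0.003
```

```bash
cat >> h.py <<'E'
C=np.array([.500,-.1717]); A=np.radians(1.9); BX=np.array([np.sin(A),-np.cos(A)]); BY=np.array([np.cos(A),np.sin(A)])
def where(o=None):
    o=o or manip.get_obs(); p=np.array(o['position']); q=p[:2]-C
    M=R.from_quat(o['ee_rot']).as_matrix()
    print("t",round(o['clock'],2),"TCP world",p.round(4),"box x,y,z mm",(1e3*np.r_[q@BX,q@BY,p[2]]).round(1),
     "tooly vs box+x deg",round(np.degrees(np.arctan2(M[:2,1]@BY,M[:2,1]@BX)),2),"z",M[:,2].round(3),"F box",np.round([o['ft_force'][:2]@BX,o['ft_force'][:2]@BY,o['ft_force'][2]],2),"grip",round(o['grip_width'],3),"q",o['joint_pos'].round(2))
    return p,M
def to(bx,by,z):
    p,M=where(); w=np.r_[C+bx*1e-3*BX+by*1e-3*BY,z*1e-3]-p
    print("tool shift",(M.T@w).round(4))
E
python3 -c "
from h import *
to(-110,0,200)"
```

```text
t 1.15 TCP world [0.3697 0.2309 0.2313] box x,y,z mm [-406.7 -116.9  231.3] tooly vs box+x deg 10.49 z [ 0.  0. -1.] F box [ 0.56  0.26 -0.09] grip 0.003 q [-0.91 -0.1   0.23  1.94  0.02  1.3  -0.47]
tool shift [0.0609 0.313  0.0313]
```

Emit:
send_rows(
  steps=[
    [[0.006,0.03,0],0.03],
    [[0.016,0.08,0],0.08],
    [[0.026,0.13,0],0.12],
    [[0.036,0.18,0],0.16],
    [[0.046,0.23,0.01],0.183],
    [[0.054,0.28,0.02],0.183],
    [[0.061,0.313,0.03],0.183],
    [[0.061,0.313,0.03],0.183],
  ],
)

```text
clock: 2.15
position: [0.4973, -0.0622, 0.2005]
ee_rot: [1.0, 0.018, -0.001, 0.001]
ft_force: [0.3, 0.7, 0.1]
grip_width: 0.001
```

Run:
```python
from h import *
to(-90,0,50)
for n in ("wrist","scene"):
    p,d=manip.camera(n); cv2.imwrite(f"pics/b_{n}.png",p[:,:,::-1]); np.savez(f"pics/b_{n}.npz",p=p,d=d)
```

```text
t 2.15 TCP world [ 0.4973 -0.0622  0.2005] box x,y,z mm [-109.6    0.9  200.5] tooly vs box+x deg 0.14 z [-0.001 -0.002 -1.   ] F box [-0.66  0.34  0.13] grip 0.001 q [-0.58  0.07  0.65  1.85 -0.04  1.23  0.12]
tool shift [-0.0007  0.0193  0.1505]
```

View pics/b_wrist.png

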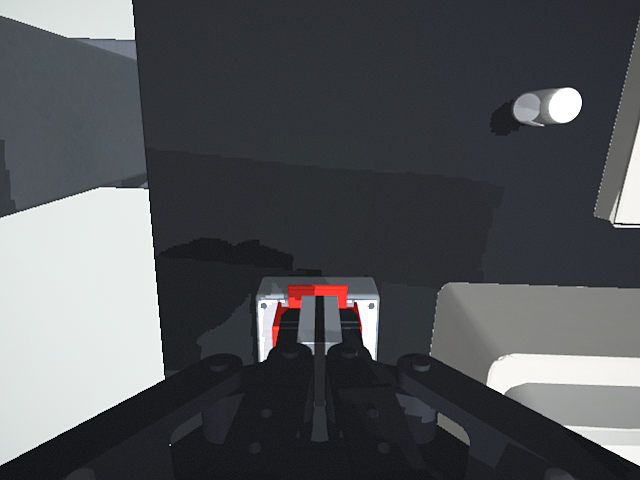

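View pics/b_scene.png

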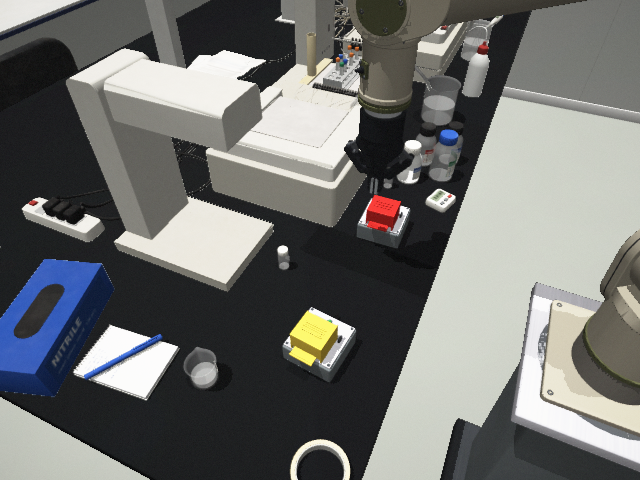

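The wrist view shows the shut fingers at (320,300–440) in line with the red tab at (318,292). The guard lies on the tool +y side. Next I descend in front of the tab.

Emit:
send_rows(
  steps=[
    [[-0.001,0,0.015],0],
    [[-0.001,0.003,0.04],0],
    [[-0.001,0.006,0.07],0],
    [[-0.001,0.01,0.1],0],
    [[-0.001,0.013,0.125],0],
    [[-0.001,0.015,0.14],0],
    [[-0.001,0.015,0.15],0],
    [[-0.001,0.015,0.15],0],
  ],
)

```text
clock: 3.25
position: [0.4966, -0.0741, 0.051]
ee_rot: [1.0, 0.019, -0.0, -0.0]
ft_force: [0.7, 0.1, 0.1]
grip_width: -0.001
```

Run:
```python
from h import *
to(-77,0,50)
for n in ("scene",):
    p,d=manip.camera(n); cv2.imwrite(f"pics/c_{n}.png",cv2.resize(p[120:280,300:500,::-1],None,fx=3.5,fy=3.5,interpolation=cv2.INTER_CUBIC)); np.savez(f"pics/c_{n}.npz",p=p,d=d)
```

```text
t 3.25 TCP world [ 0.4966 -0.0741  0.051 ] box x,y,z mm [-97.6  -0.2  51. ] tooly vs box+x deg 0.3 z [-0.001  0.    -1.   ] F box [-0.12  0.75  0.14] grip -0.001 q [-0.5   0.29  0.63  2.   -0.21  0.92  0.28]
tool shift [0.0001 0.0206 0.001 ]
```

View pics/c_scene.png

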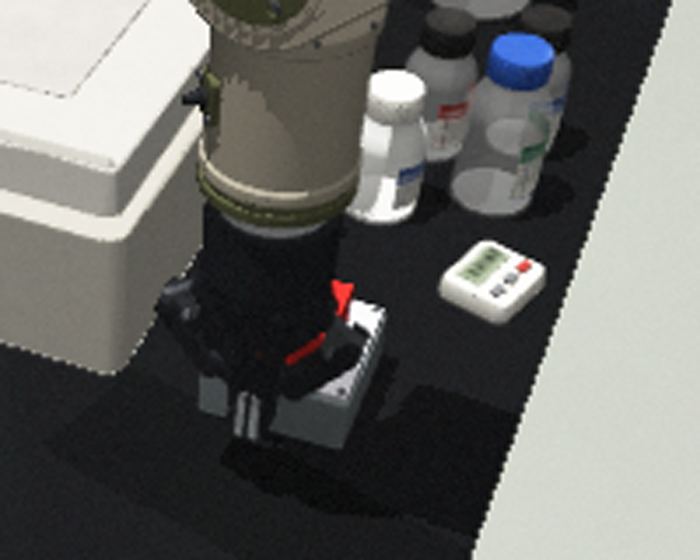

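Emit:
send_rows(
  steps=[
    [[0,0.003,0],0],
    [[0,0.006,0],0],
    [[0,0.009,0],0],
    [[0,0.012,0],0],
    [[0,0.014,0],0],
    [[0,0.016,0],0],
    [[0,0.016,0],0],
    [[0,0.016,0],0],
  ],
)

```text
clock: 4.3
position: [0.4974, -0.0903, 0.0513]
ee_rot: [1.0, 0.019, 0.0, -0.0]
ft_force: [0.8, -0.5, 0.9]
grip_width: -0.004
```

Run:
```python
from h import *
where()
p,d=manip.camera("wrist"); cv2.imwrite("pics/d_wrist.png",p[:,:,::-1])
```

```text
t 4.3 TCP world [ 0.4974 -0.0903  0.0513] box x,y,z mm [-81.4   0.1  51.3] tooly vs box+x deg 0.28 z [ 0.  0. -1.] F box [0.53 0.75 0.86] grip -0.004 q [-0.47  0.3   0.64  1.99 -0.22  0.92  0.32]
```

View pics/d_wrist.png

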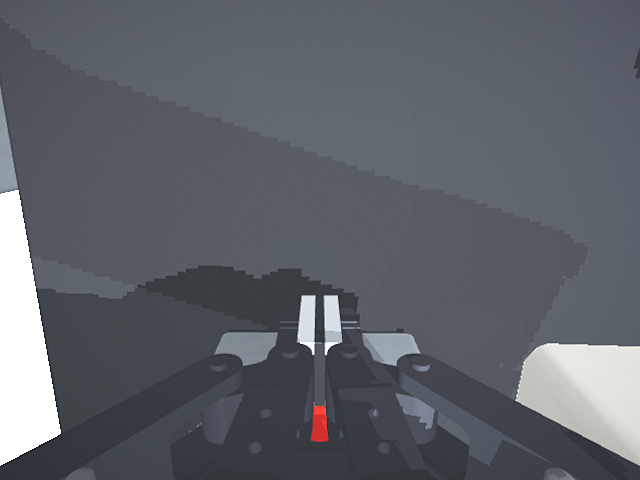

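Emit:
send_rows(
  steps=[
    [[0,0.002,0],0],
    [[0,0.003,-0.001],0],
    [[0,0.004,-0.002],0],
    [[0,0.005,-0.004],0],
    [[0,0.006,-0.006],0],
    [[0,0.007,-0.008],0],
    [[0,0.008,-0.01],0],
    [[0,0.008,-0.01],0],
  ],
)

```text
clock: 5.35
position: [0.4976, -0.0965, 0.0614]
ee_rot: [1.0, 0.02, -0.0, -0.001]
ft_force: [-0.6, 8.6, 0.7]
grip_width: 0.001
```

```bash
cat > look.py <<'E'
from h import *
import sys
where()
p,d=manip.camera("scene"); ci=manip.camera_info("scene"); T=np.array(ci['pose'])
np.savez(f"pics/{sys.argv[1]}.npz",p=p,d=d)
m=np.zeros(d.shape,bool); m[150:260,330:430]=True
P=pts(ci,T,d,m&red(p)); q=np.c_[(P[:,:2]-C)@BX,(P[:,:2]-C)@BY,P[:,2]]*1e3
q=q[(abs(q[:,0])<90)&(abs(q[:,1])<40)&(q[:,2]>50)]
print("red pts",len(q),"x",np.percentile(q[:,0],[1,99]).round(1),"zmax",np.percentile(q[:,2],99).round(1), "frontmost",q[np.argmin(q[:,0])].round(1),"top",q[np.argmax(q[:,2])].round(1))
cv2.imwrite(f"pics/{sys.argv[1]}.png",cv2.resize(p[150:270,320:470,::-1],None,fx=4.5,fy=4.5,interpolation=cv2.INTER_CUBIC))
E
python3 look.py e1
```

```text
t 5.35 TCP world [ 0.4976 -0.0965  0.0614] box x,y,z mm [-75.3   0.1  61.4] tooly vs box+x deg 0.36 z [-0.001  0.002 -1.   ] F box [-8.66 -0.31  0.73] grip 0.001 q [-0.47  0.28  0.65  1.98 -0.21  0.94  0.32]
red pts 92 x [-82.8 -13. ] zmax 152.4 frontmost [-83.9 -36.6 159.8] top [-83.9 -36.6 159.8]
```

View pics/e1.png

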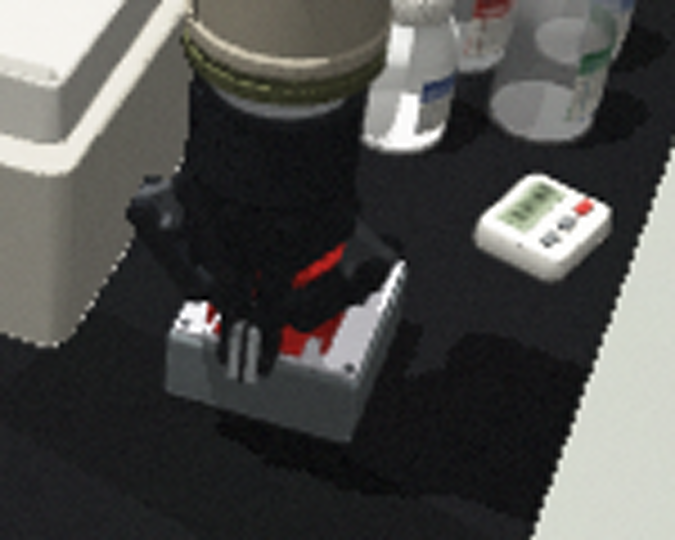

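Run:
```python
from h import *
for n in ("top","wrist"):
    p,d=manip.camera(n); np.savez(f"pics/f_{n}.npz",p=p,d=d)
    if n=="top": cv2.imwrite("pics/f_top.png",cv2.resize(p[220:320,340:460,::-1],None,fx=5,fy=5,interpolation=cv2.INTER_CUBIC))
    else: cv2.imwrite("pics/f_wrist.png",cv2.resize(p[240:480,160:480,::-1],None,fx=2.4,fy=2.4))
```

```text
(no output)
```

View pics/f_top.png

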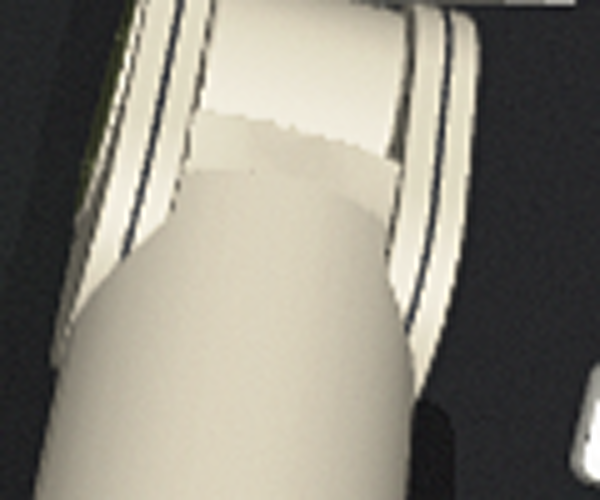

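View pics/f_wrist.png

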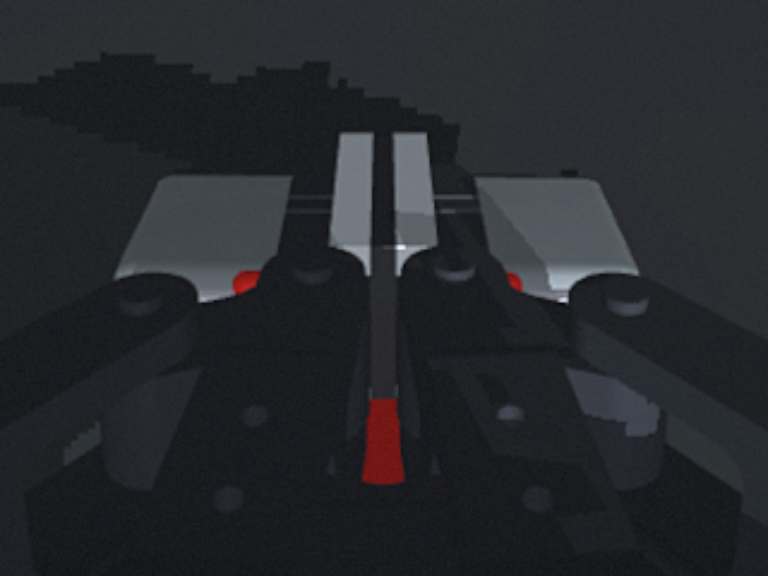

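Run:
```python
from h import *
p,d=cam("f_wrist"); ci=manip.camera_info("wrist"); T=np.array(ci['T_tool_cam'])
m=red(p); n,l,s,c=cv2.connectedComponentsWithStats(m.astype(np.uint8))
for i in range(1,n):
    if s[i,4]<8: continue
    P=pts(ci,T,d,l==i)*1e3
    print(s[i],P.min(0).round(1),P.max(0).round(1),np.median(P,0).round(1))
# finger profile: nearest non-background within |x|<14 , z>-60 
P=pts(ci,T,d,np.ones(d.shape,bool))*1e3
P=P[(abs(P[:,0])<45)&(P[:,2]<2)&(P[:,2]>-80)]
for z in range(-80,2,8):
    q=P[(P[:,2]>=z)&(P[:,2]<z+8)]
    for lo,hi in ((0,14),(14,30),(30,45)):
        r=q[(abs(q[:,0])>=lo)&(abs(q[:,0])<hi)]
        if len(r)>5: print(z,(lo,hi),len(r),"y",np.percentile(r[:,1],[2,50,98]).round(1))
```

```text
[257 353  11  10  78] [-25.7  11.1 -11.9] [-18.6  27.8  17.8] [-20.6  12.2  -9.9]
[371 354   6   7  28] [ 15.  -11.2 -46.9] [22.2 13.9 -8.3] [21.3 12.4 -9.5]
[311 406  18  36 503] [ -2.    7.3 -49.9] [  3.8  32.8 -14. ] [  0.7  30.9 -23.9]
-80 (0, 14) 3971 y [-16.9 -15.8  -8.7]
-80 (14, 30) 931 y [-16.9 -16.   -8.5]
-80 (30, 45) 6235 y [-11.8  -8.4   1. ]
-72 (0, 14) 2305 y [-16.8 -15.9  -4.7]
-72 (14, 30) 727 y [-16.7 -15.5   7.9]
-72 (30, 45) 5834 y [-11.8 -10.4   8.6]
-64 (0, 14) 837 y [-12.  -11.   -2.2]
-64 (14, 30) 4508 y [-11.6  -3.7   8.9]
-64 (30, 45) 3473 y [-11.7 -10.6   9.3]
-56 (0, 14) 2213 y [-11.8 -10.9   9.3]
-56 (14, 30) 3031 y [-12.8 -10.6   7.3]
-56 (30, 45) 1345 y [-11.6  -0.3   9.3]
-48 (0, 14) 1750 y [-13.  -11.    8.6]
-48 (14, 30) 758 y [-11.5  -6.3  -5.4]
-48 (30, 45) 30 y [-11.4 -10.9 -10.3]
-40 (0, 14) 1294 y [-10.9  -7.9  11. ]
-32 (0, 14) 1160 y [-10.5  -6.4  31.9]
-32 (14, 30) 22 y [-6.5 -6.2 -5.5]
-24 (0, 14) 1119 y [-10.5  -6.2  31.4]
-24 (14, 30) 17 y [-6.6 -6.  -5.4]
-16 (0, 14) 751 y [-10.5  -6.7  30.4]
-16 (14, 30) 123 y [-6.1 12.2 14.1]
-8 (0, 14) 202 y [-10.4  -9.9  -5.4]
```

The wrist depth puts the tab's bead ends 10 mm above the tip and 12 mm ahead of it, so the tab is already about 5 mm up. The finger's sides are flat at ±11 mm. I'll keep rising, following the tab's arc.

Emit:
send_rows(
  steps=[
    [[0,0,-0.001],0],
    [[0,0,-0.003],0],
    [[0,0,-0.005],0],
    [[0,0,-0.007],0],
    [[0,0,-0.009],0],
    [[0,0.001,-0.011],0],
    [[0,0.001,-0.012],0],
    [[0,0.001,-0.012],0],
  ],
)

```text
clock: 6.5
position: [0.4977, -0.0997, 0.0734]
ee_rot: [1.0, 0.019, 0.0, 0.0]
ft_force: [-0.9, 1.1, 0.6]
grip_width: -0.005
```

```bash
cat > wl.py <<'E'
from h import *
import sys
tp,M=where()
p,d=manip.camera("wrist"); ci=manip.camera_info("wrist"); T=np.array(ci['T_tool_cam']); np.savez(f"pics/{sys.argv[1]}.npz",p=p,d=d)
cv2.imwrite(f"pics/{sys.argv[1]}.png",cv2.resize(p[240:480,160:480,::-1],None,fx=2.4,fy=2.4))
n,l,s,c=cv2.connectedComponentsWithStats(red(p).astype(np.uint8))
for i in range(1,n):
    if s[i,4]<12: continue
    P=pts(ci,T,d,l==i)*1e3; print(s[i],"tool",np.median(P,0).round(1),"spread",np.percentile(P,10,0).round(1),np.percentile(P,90,0).round(1))
E
python3 wl.py g1
```

```text
t 6.5 TCP world [ 0.4977 -0.0997  0.0734] box x,y,z mm [-72.1   0.1  73.4] tooly vs box+x deg 0.26 z [ 0. -0. -1.] F box [-1.13 -0.91  0.65] grip -0.005 q [-0.47  0.26  0.65  1.97 -0.19  0.97  0.31]
[258 353  10  10  70] tool [-20.5  12.3  -9.7] spread [-21.8  11.6 -10.7] [-19.   13.4  -8.3]
[371 354   6   7  26] tool [21.2 12.4 -9.5] spread [ 20.4  11.6 -10.9] [21.9 13.1 -8.6]
[311 406  18  36 510] tool [  0.7  33.4 -21.2] spread [ -1.1  31.7 -26. ] [  2.9  34.9 -15. ]
```

View pics/g1.png

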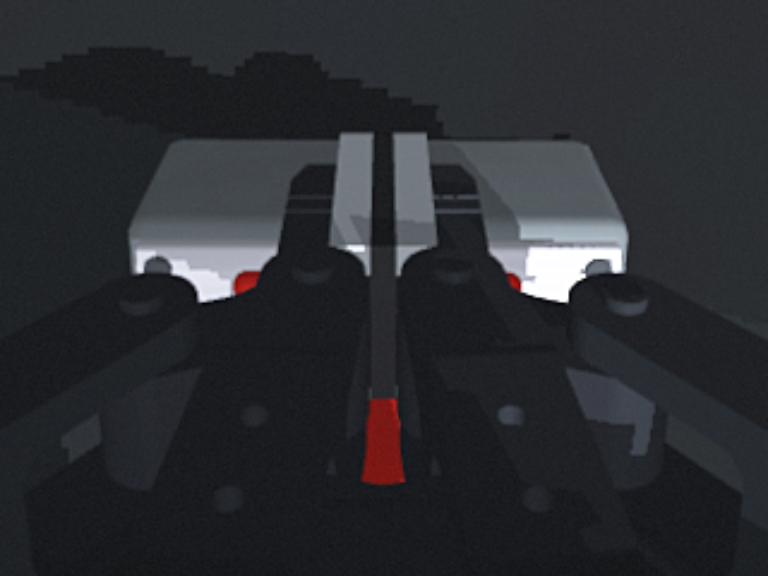

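The tab sticks to the finger: it's still 10 mm above the tip, now about 0.25 rad up, with a force of 1 N. I'll carry it along its arc to about 0.65 rad, stopping short of the toggle ball.

Emit:
send_rows(
  steps=[
    [[0,0.001,-0.003],0],
    [[0,0.003,-0.007],0],
    [[0,0.005,-0.011],0],
    [[0,0.007,-0.015],0],
    [[0,0.01,-0.019],0],
    [[0,0.013,-0.022],0],
    [[0,0.015,-0.025],0],
    [[0,0.015,-0.025],0],
  ],
)

```text
clock: 7.55
position: [0.4985, -0.1145, 0.0985]
ee_rot: [1.0, 0.019, 0.0, -0.0]
ft_force: [-1.1, 2.5, 1.4]
grip_width: -0.001
```

```bash
python3 wl.py g2; python3 look.py g2s
```

```text
t 7.55 TCP world [ 0.4985 -0.1145  0.0985] box x,y,z mm [-57.2   0.4  98.5] tooly vs box+x deg 0.27 z [ 0.001  0.    -1.   ] F box [-2.5  -1.01  1.36] grip -0.001 q [-0.46  0.23  0.67  1.94 -0.17  1.02  0.32]
[243 347  13  19 152] tool [-29.3  23.6   8.3] spread [-30.7  21.3   5.2] [-28.3  27.1  11.2]
[379 348  11  17 126] tool [28.5 23.8  8.7] spread [27.7 21.6  5.5] [29.7 27.  12.7]
[257 351  12  11  92] tool [-20.6  12.6  -8.5] spread [-22.   11.5  -9.2] [-19.1  13.8  -7.2]
[370 352   6   8  25] tool [21.  12.5 -8.3] spread [ 17.1  -2.3 -30.7] [21.5 13.4 -7. ]
[310 406  19  36 526] tool [  0.7  38.7 -14.9] spread [ -1.2  35.3 -18.5] [  3.   41.7 -10.2]
t 7.6 TCP world [ 0.4984 -0.1143  0.0984] box x,y,z mm [-57.4   0.3  98.4] tooly vs box+x deg 0.28 z [ 0.  0. -1.] F box [-2.08 -0.39  2.27] grip 0.003 q [-0.46  0.23  0.67  1.94 -0.17  1.02  0.32]
red pts 169 x [-66.   20.5] zmax 147.4 frontmost [-71.3  14.1 144. ] top [-69.9 -39.1 157.4]
```

View pics/g2.png

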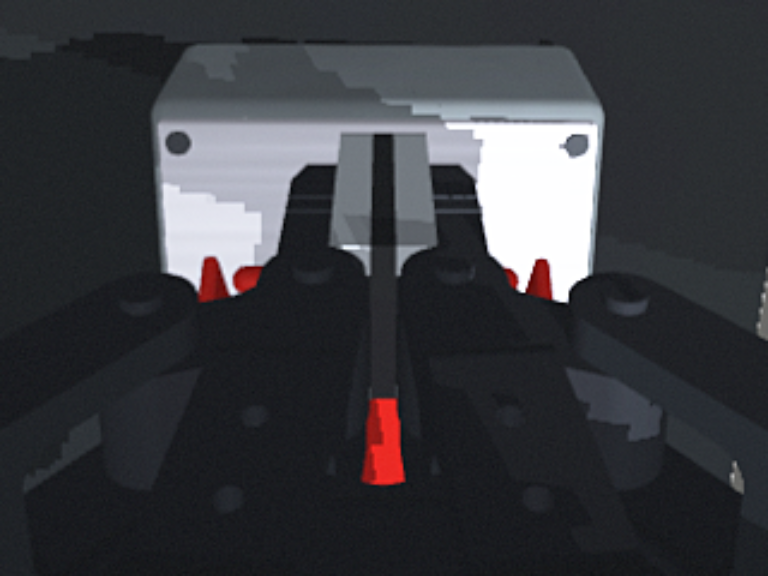

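View pics/g2s.png

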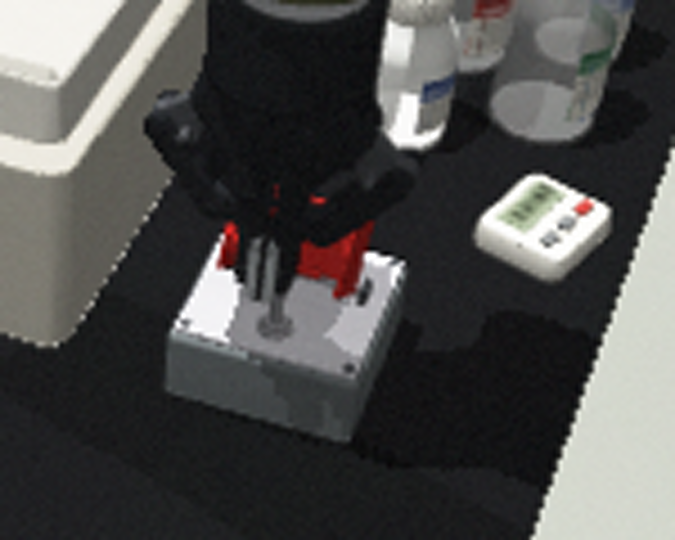

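The guard is up about 0.65 rad and the bare toggle stands at (275,315) in the crop, just ahead of the fingertip. Next I lower the tip in front of the ball, with the tab sliding along the finger.

Emit:
send_rows(
  steps=[
    [[0,-0.001,0.003],0],
    [[0,-0.001,0.006],0],
    [[0,-0.001,0.009],0],
    [[0,-0.001,0.012],0],
    [[0,-0.001,0.015],0],
    [[0,-0.001,0.018],0],
    [[0,-0.001,0.021],0],
    [[0,-0.001,0.023],0],
  ],
)

```text
clock: 8.65
position: [0.4989, -0.1084, 0.0751]
ee_rot: [1.0, 0.021, -0.0, -0.003]
ft_force: [-2.5, 18.1, 7.9]
grip_width: 0.0
```

```bash
python3 wl.py g3; python3 look.py g3s
```

```text
t 8.65 TCP world [ 0.4989 -0.1084  0.0751] box x,y,z mm [-63.3   1.   75.1] tooly vs box+x deg 0.51 z [-0.     0.006 -1.   ] F box [-18.21  -1.85   7.94] grip 0.0 q [-0.45  0.27  0.66  1.96 -0.2   0.97  0.35]
[256 351  13  11 102] tool [-20.5  11.8  -9.5] spread [-22.   11.1 -10.6] [-18.9  13.   -8. ]
[370 352   6   8  27] tool [20.8 11.9 -9.3] spread [ 18.2   2.3 -23.8] [21.7 12.9 -8.2]
[311 406  18  36 508] tool [  0.7  33.3 -21.2] spread [ -1.1  31.5 -26.2] [  2.9  34.7 -15.4]
t 8.7 TCP world [ 0.4988 -0.1084  0.0749] box x,y,z mm [-63.3   0.9  74.9] tooly vs box+x deg 0.51 z [-0.001  0.005 -1.   ] F box [-1.985e+01  1.000e-02  6.840e+00] grip -0.001 q [-0.45  0.27  0.66  1.96 -0.2   0.97  0.35]
red pts 139 x [-74.   19.1] zmax 164.4 frontmost [-74.6  15.3 118.9] top [-74.4 -36.1 175.4]
```

View pics/g3s.png

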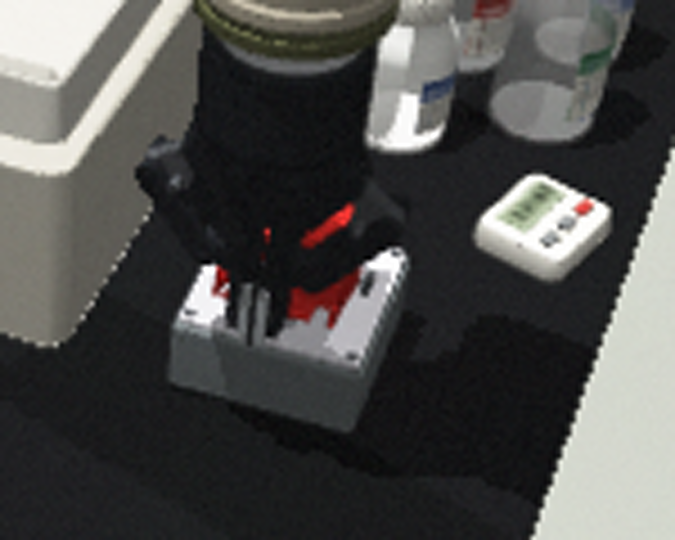

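The tab stuck to the finger instead of sliding, so lowering it built up 20 N and the box may have moved a few mm. I'll back off, let the guard drop, and measure again.

Emit:
send_rows(
  steps=[
    [[0,-0.004,0],0],
    [[0,-0.008,0],0],
    [[0,-0.013,0],0],
    [[0,-0.02,0],0],
    [[0,-0.03,0],0],
    [[0,-0.04,0],0],
    [[0,-0.05,0],0],
    [[0,-0.05,0],0],
  ],
)

```text
clock: 9.75
position: [0.4964, -0.0623, 0.0753]
ee_rot: [1.0, 0.02, 0.0, -0.0]
ft_force: [-0.1, -0.3, -0.3]
grip_width: -0.002
```

```bash
python3 look.py i1s
python3 - <<'E'
from h import *
for n in ("top",):
    p,d=manip.camera(n); np.savez(f"pics/i_{n}.npz",p=p,d=d)
    cv2.imwrite("pics/i_top.png",cv2.resize(p[200:340,320:480,::-1],None,fx=4,fy=4,interpolation=cv2.INTER_CUBIC))
E
```

```text
t 9.75 TCP world [ 0.4964 -0.0623  0.0753] box x,y,z mm [-109.5    0.    75.3] tooly vs box+x deg 0.37 z [ 0.  0. -1.] F box [ 0.33 -0.09 -0.25] grip -0.002 q [-0.54  0.24  0.64  1.99 -0.17  0.97  0.23]
red pts 74 x [-56.9  14.8] zmax 98.1 frontmost [-58.7 -20.3  66.1] top [-10.  -27.4  98.5]
```

View pics/i_top.png

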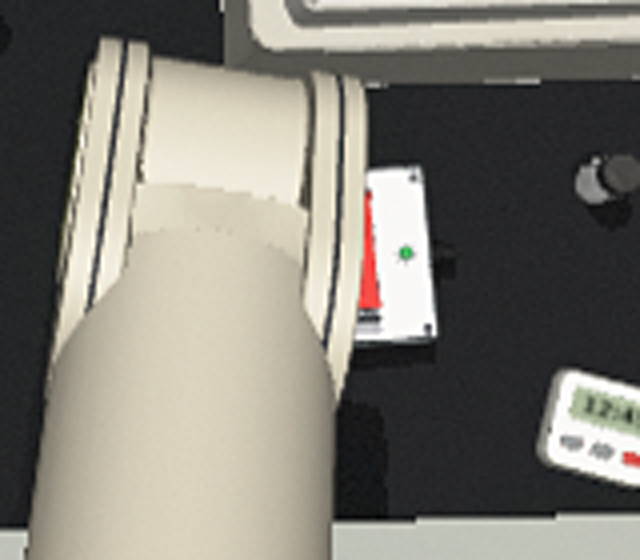

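View pics/i1s.png

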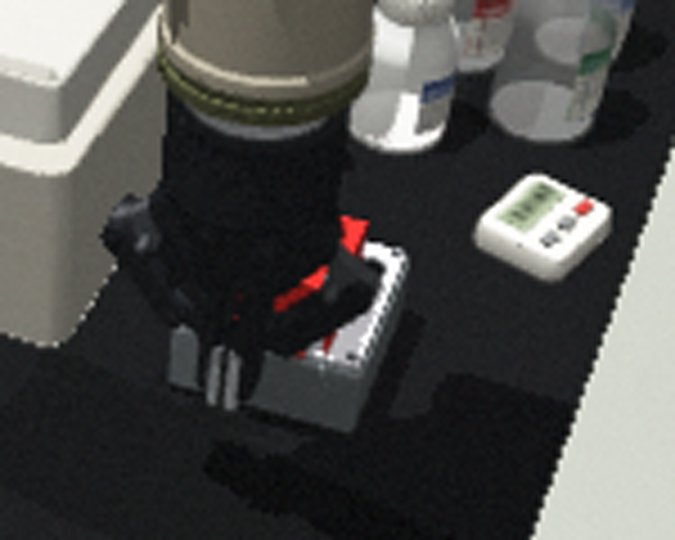

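Run:
```python
from h import *
ci=manip.camera_info("top"); T=np.array(ci['pose'])
def fit(n):
    p,d=cam(n); g=cv2.cvtColor(p,cv2.COLOR_RGB2GRAY)
    # back edge (right): per row rightmost panel pixel with z in range & bright
    v,u=np.mgrid[0:480,0:640]
    out=[]
    m=np.zeros(d.shape,bool); m[236:295,412:432]=True
    P=pts(ci,T,d,np.ones(d.shape,bool)&(d>0)) if 0 else None
    # subpixel: threshold crossing of gray along row
    e=[]
    for r in range(250,280):
        row=g[r,405:440].astype(float); 
        k=[i for i in range(len(row)-1) if row[i]>=120 and row[i+1]<120]
        if k: i=k[-1]; e.append((405+i+(row[i]-120)/(row[i]-row[i+1]),r))
    W=cast(ci,T,np.array(e),.05)[:,:2]; a=np.polyfit(W[:,0],W[:,1],1)
    t=[]
    for c in range(413,422):
        col=g[232:262,c].astype(float); k=[i for i in range(len(col)-1) if col[i]<120 and col[i+1]>=120]
        if k: i=k[0]; t.append((c,232+i+(120-col[i])/(col[i+1]-col[i])))
    W2=cast(ci,T,np.array(t),.05)[:,:2]
    # green led
    h=cv2.cvtColor(p,cv2.COLOR_RGB2HSV); gm=(h[...,0]>45)&(h[...,0]<80)&(h[...,1]>90); gm[:, :405]=0; gm[:,440:]=0; gm[:240]=0; gm[300:]=0
    vv,uu=np.nonzero(gm); L=cast(ci,T,[[uu.mean(),vv.mean()]],.05)[0,:2] if len(uu) else None
    print(n,"back edge y at x=.5:",np.polyval(a,.5).round(4),"ang",np.degrees(np.arctan(a[0])).round(2),"far edge x",np.median(W2[:,0]).round(4),"led",L,len(uu))
fit("a_top"); fit("i_top")
```

```text
a_top back edge y at x=.5: -0.2198 ang 1.81 far edge x 0.5503 led [ 0.50181164 -0.20692746] 7
i_top back edge y at x=.5: -0.2273 ang 2.04 far edge x 0.5512 led [ 0.50290774 -0.213739  ] 7
```

The guard is shut again, but the box slid about 7 mm backwards. I'll update its pose. This time I'll touch the tab about 36 mm above the tip, so the tip reaches toggle height as the tab follows its arc and no downward slide is needed.

```bash
sed -i 's/^C=.*/C=np.array([.501,-.1789]); A=np.radians(2.05); BX=np.array([np.sin(A),-np.cos(A)]); BY=np.array([np.cos(A),np.sin(A)])/' h.py; python3 -c "
from h import *
to(-88,0,28)"
```

```text
t 9.85 TCP world [ 0.4963 -0.0635  0.0753] box x,y,z mm [-115.5   -0.5   75.3] tooly vs box+x deg 0.14 z [ 0. -0. -1.] F box [-0.62 -0.15 -0.19] grip -0.003 q [-0.54  0.24  0.64  1.99 -0.17  0.97  0.23]
tool shift [0.0005 0.0275 0.0473]
```

Emit:
send_rows(
  steps=[
    [[0,0,0.008],0],
    [[0,0.002,0.018],0],
    [[0,0.006,0.028],0],
    [[0,0.011,0.038],0],
    [[0,0.016,0.044],0],
    [[0,0.021,0.047],0],
    [[0,0.026,0.047],0],
    [[0,0.026,0.047],0],
  ],
)

```text
clock: 10.85
position: [0.4975, -0.0899, 0.0286]
ee_rot: [1.0, 0.019, 0.0, -0.0]
ft_force: [0.6, -0.1, -0.8]
grip_width: -0.001
```

```bash
python3 wl.py j1; python3 look.py j1s
```

```text
t 10.85 TCP world [ 0.4975 -0.0899  0.0286] box x,y,z mm [-89.1  -0.3  28.6] tooly vs box+x deg 0.09 z [ 0.001  0.    -1.   ] F box [ 0.16  0.61 -0.77] grip -0.001 q [-0.45  0.34  0.62  2.01 -0.25  0.87  0.34]
[310 432  19  10 160] tool [  0.8  25.  -35.8] spread [ -1.2  24.2 -36.9] [  3.   25.8 -33.9]
t 10.9 TCP world [ 0.4975 -0.0895  0.0285] box x,y,z mm [-89.4  -0.3  28.5] tooly vs box+x deg 0.11 z [ 0.  0. -1.] F box [-0.06 -0.68  0.42] grip -0.003 q [-0.46  0.33  0.62  2.01 -0.25  0.87  0.34]
red pts 79 x [-87.    6.8] zmax 164.9 frontmost [-87.7 -37.3 167.4] top [-87.7 -37.3 167.4]
```

View pics/j1s.png

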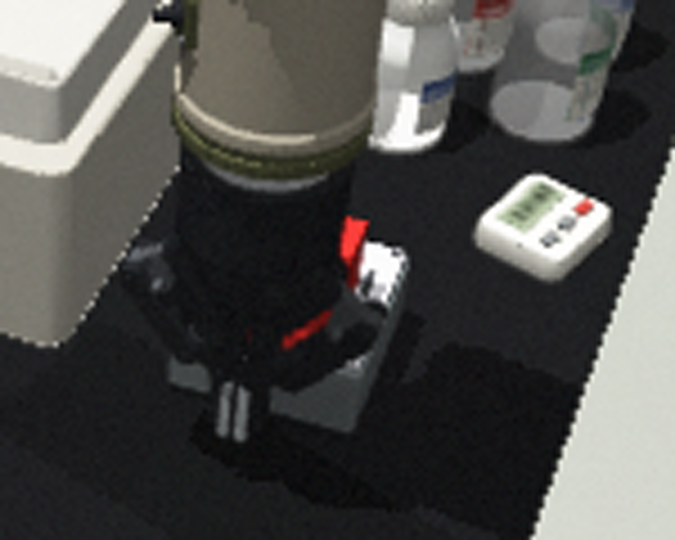

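View pics/j1.png

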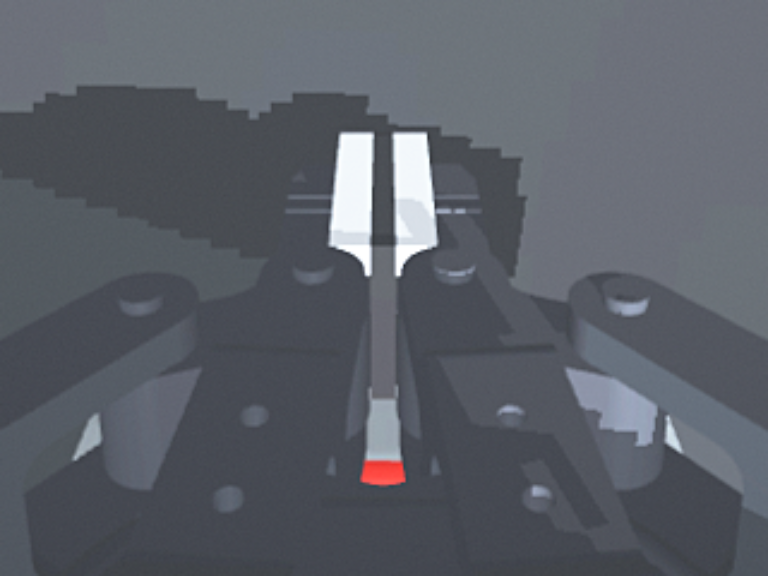

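Depth puts the tab's front edge about 12 mm beyond the finger face and 36 mm above the tip, as planned.

Emit:
send_rows(
  steps=[
    [[0,0.004,0],0],
    [[0,0.008,0],0],
    [[0,0.011,0],0],
    [[0,0.0125,-0.001],0],
    [[0,0.0135,-0.003],0],
    [[0,0.0135,-0.006],0],
    [[0,0.0135,-0.009],0],
    [[0,0.0135,-0.011],0],
  ],
)

```text
clock: 11.95
position: [0.4979, -0.1028, 0.0396]
ee_rot: [1.0, 0.019, 0.0, -0.0]
ft_force: [0.7, 1.6, -1.2]
grip_width: 0.001
```

```bash
python3 wl.py k1
```

```text
t 11.95 TCP world [ 0.4979 -0.1028  0.0396] box x,y,z mm [-76.2  -0.3  39.6] tooly vs box+x deg 0.14 z [ 0.  0. -1.] F box [-1.55  0.75 -1.24] grip 0.001 q [-0.44  0.32  0.63  1.99 -0.24  0.9   0.36]
[311 406  18  36 520] tool [  0.7  28.1 -26.7] spread [ -1.2  21.9 -31.7] [  2.8  30.2 -25.7]
```

View pics/k1.png

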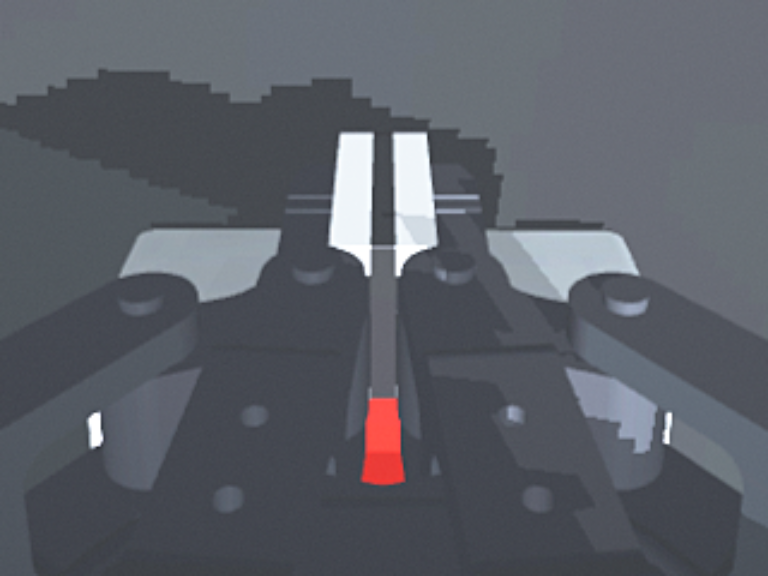

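```bash
cat > slit.py <<'E'
from h import *
import sys
p,d=cam(sys.argv[1]); ci=manip.camera_info("wrist"); T=np.array(ci['T_tool_cam']); o=manip.get_obs(); tp=np.array(o['position']); bx=(tp[:2]-C)@BX*1e3
for r in range(300,480,5):
    m=np.zeros(d.shape,bool); m[r:r+1,318:322]=True
    P=pts(ci,T,d,m)*1e3
    if len(P) : P=np.median(P,0); print(r,p[r,320],"tool y,z",P[1:].round(1),"box x,z",(bx+P[1]).round(1),(tp[2]*1e3-P[2]).round(1))
E
python3 slit.py k1
```

```text
300 [74 77 83] tool y,z [-9.7 -7.4] box x,z -85.9 47.2
305 [74 77 84] tool y,z [ -9.9 -11.9] box x,z -86.0 51.7
310 [73 77 83] tool y,z [-10.2 -16.5] box x,z -86.3 56.2
315 [73 74 81] tool y,z [-10.  -19.8] box x,z -86.1 59.5
320 [72 76 81] tool y,z [-10.1 -23.6] box x,z -86.3 63.4
325 [75 78 84] tool y,z [-10.2 -27.2] box x,z -86.4 66.9
330 [66 71 75] tool y,z [-10.  -30.1] box x,z -86.2 69.8
335 [73 76 82] tool y,z [-10. -33.] box x,z -86.2 72.8
340 [72 75 81] tool y,z [-10.2 -36.3] box x,z -86.4 76.0
345 [100 104 110] tool y,z [ -9.4 -37.8] box x,z -85.6 77.5
350 [101 105 113] tool y,z [ -7.7 -37.6] box x,z -83.8 77.3
355 [104 107 114] tool y,z [ -5.8 -37.3] box x,z -82.0 77.1
360 [102 106 110] tool y,z [ -4.3 -37.6] box x,z -80.5 77.3
365 [103 105 114] tool y,z [ -2.6 -37.5] box x,z -78.7 77.2
370 [103 105 116] tool y,z [ -1.3 -38.2] box x,z -77.5 77.9
375 [103 104 113] tool y,z [  0.9 -37.5] box x,z -75.3 77.2
380 [102 102 111] tool y,z [  2.5 -37.6] box x,z -73.7 77.4
385 [102 103 113] tool y,z [  4. -38.] box x,z -72.2 77.7
390 [102 103 110] tool y,z [  6.2 -37.4] box x,z -69.
[... 312 characters left out ...]
255  83  73] tool y,z [ 26.6 -26.2] box x,z -49.6 66.0
425 [255  81  72] tool y,z [ 29.  -25.8] box x,z -47.2 65.6
430 [235  58  55] tool y,z [ 29.6 -27.5] box x,z -46.6 67.2
435 [236  60  57] tool y,z [ 29.9 -29.4] box x,z -46.2 69.2
440 [245  57  52] tool y,z [ 29.9 -31.7] box x,z -46.3 71.4
445 [71 74 81] tool y,z [ -8.9 -75.3] box x,z -85.0 115.0
450 [64 67 75] tool y,z [ -9.9 -77.6] box x,z -86.1 117.4
455 [69 70 79] tool y,z [-10.1 -79.1] box x,z -86.3 118.8
460 [66 69 79] tool y,z [ -9.8 -80. ] box x,z -86.0 119.8
465 [67 71 78] tool y,z [-10.1 -81.5] box x,z -86.3 121.2
470 [68 70 78] tool y,z [-10.3 -82.7] box x,z -86.4 122.5
475 [67 69 78] tool y,z [ -9.8 -83.4] box x,z -86.0 123.2
```

The tab is still flat (top at 66 mm): contact was only 1.5 N and the finger slid past it. I'll go back down and press slightly more before rising.

Emit:
send_rows(
  steps=[
    [[0,-0.003,0.002],0],
    [[0,-0.003,0.007],0],
    [[0,-0.003,0.012],0],
    [[0,0.0,0.012],0],
    [[0,0.002,0.012],0],
    [[0,0.002,0.01],0],
    [[0,0.002,0.007],0],
    [[0,0.002,0.004],0],
  ],
)

```text
clock: 13.0
position: [0.4976, -0.1042, 0.0353]
ee_rot: [1.0, 0.019, -0.0, -0.001]
ft_force: [-3.1, 3.6, 0.3]
grip_width: 0.002
```

```bash
python3 wl.py k2; python3 slit.py k2 | sed -n '22,30p'
```

```text
t 13.0 TCP world [ 0.4976 -0.1042  0.0353] box x,y,z mm [-74.8  -0.7  35.3] tooly vs box+x deg 0.16 z [-0.001  0.001 -1.   ] F box [-3.7  -2.95  0.34] grip 0.002 q [-0.43  0.33  0.63  2.   -0.25  0.89  0.37]
[310 406  19  36 531] tool [  0.8  18.5 -37.5] spread [ -1.1  12.3 -38.9] [  2.6  24.5 -36.5]
405 [111 102 106] tool y,z [ 11.3 -37.7] box x,z -63.2 73.3
410 [255  96  89] tool y,z [ 12.5 -38.5] box x,z -62.0 74.1
415 [255  80  72] tool y,z [ 14.  -38.9] box x,z -60.6 74.5
420 [255  81  74] tool y,z [ 16.9 -37.6] box x,z -57.6 73.2
425 [255  81  74] tool y,z [ 18.8 -37.6] box x,z -55.8 73.2
430 [255  83  74] tool y,z [ 21.2 -37. ] box x,z -53.3 72.6
435 [255  79  73] tool y,z [ 23.2 -36.9] box x,z -51.3 72.5
440 [255  79  72] tool y,z [ 25.4 -36.6] box x,z -49.2 72.2
445 [68 72 80] tool y,z [ -9.1 -75.5] box x,z -83.6 111.1
```

Now the tab is lifted (edge at about 74 mm), sitting 37 mm above the tip, with 3.7 N. Next I follow the arc.

Emit:
send_rows(
  steps=[
    [[0,0,-0.003],0],
    [[0,0.001,-0.006],0],
    [[0,0.002,-0.009],0],
    [[0,0.0035,-0.012],0],
    [[0,0.005,-0.015],0],
    [[0,0.0065,-0.018],0],
    [[0,0.008,-0.02],0],
    [[0,0.009,-0.022],0],
  ],
)

```text
clock: 14.05
position: [0.4982, -0.1132, 0.0575]
ee_rot: [1.0, 0.019, -0.0, -0.001]
ft_force: [-4.2, 7.0, 3.6]
grip_width: 0.0
```

```bash
python3 wl.py k3; python3 slit.py k3 | sed -n '22,30p'
```

```text
t 14.05 TCP world [ 0.4982 -0.1132  0.0575] box x,y,z mm [-65.8  -0.5  57.5] tooly vs box+x deg 0.16 z [-0.     0.001 -1.   ] F box [-7.18 -3.91  3.64] grip 0.0 q [-0.43  0.3   0.65  1.98 -0.22  0.94  0.36]
[311 406  18  36 529] tool [  0.8  21.3 -34. ] spread [ -1.2  12.5 -38.3] [  2.7  29.1 -31.2]
405 [42 39 44] tool y,z [ 11.7 -37.2] box x,z -53.9 94.9
410 [177  41  37] tool y,z [ 13.2 -37.7] box x,z -52.5 95.4
415 [162  32  29] tool y,z [ 15.  -37.7] box x,z -50.7 95.4
420 [162  33  29] tool y,z [ 18.6 -35.6] box x,z -47.0 93.3
425 [160  27  26] tool y,z [ 22.2 -33.7] box x,z -43.5 91.4
430 [158  26  22] tool y,z [ 25.6 -32. ] box x,z -40.0 89.8
435 [145  28  23] tool y,z [ 28.7 -30.8] box x,z -36.9 88.5
440 [140  24  22] tool y,z [ 29.3 -32.4] box x,z -36.3 90.1
445 [22 26 27] tool y,z [ -8.7 -75.1] box x,z -74.4 132.8
```

View pics/k3.png

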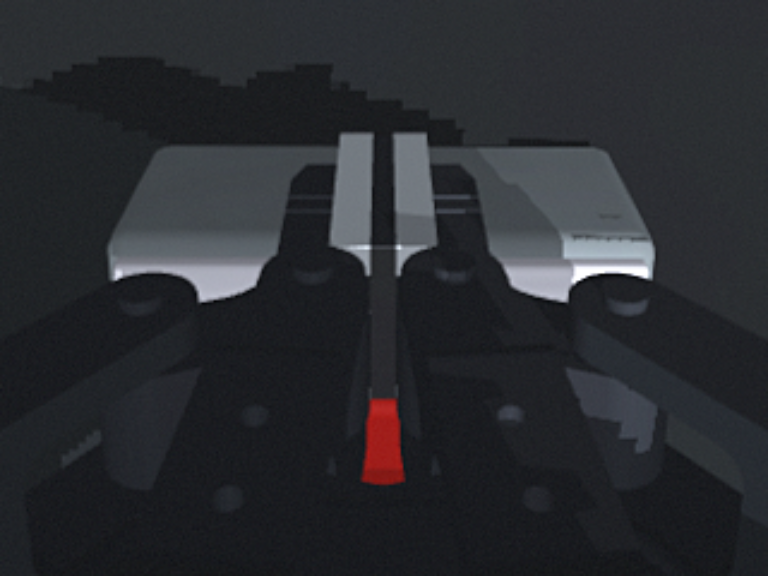

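Emit:
send_rows(
  steps=[
    [[0,0.001,-0.003],0],
    [[0,0.002,-0.006],0],
    [[0,0.0035,-0.008],0],
    [[0,0.005,-0.01],0],
    [[0,0.0065,-0.012],0],
    [[0,0.008,-0.014],0],
    [[0,0.009,-0.0155],0],
    [[0,0.01,-0.017],0],
  ],
)

```text
clock: 15.1
position: [0.4986, -0.1239, 0.0744]
ee_rot: [1.0, 0.019, 0.0, -0.0]
ft_force: [0.5, 0.4, -0.8]
grip_width: 0.006
```

```bash
python3 wl.py k4; python3 slit.py k4 | sed -n '22,30p'; python3 look.py k4s
```

```text
t 15.1 TCP world [ 0.4986 -0.1239  0.0744] box x,y,z mm [-55.   -0.4  74.4] tooly vs box+x deg 0.13 z [ 0.  0. -1.] F box [-0.35  0.56 -0.81] grip 0.006 q [-0.43  0.28  0.66  1.96 -0.21  0.97  0.37]
[310 406  19  36 519] tool [  0.8  28.7 -28.2] spread [ -1.   14.5 -35.3] [  2.8  31.3 -25.2]
405 [50 45 46] tool y,z [ 11.6 -37.3] box x,z -43.2 111.9
410 [152  28  23] tool y,z [ 15.6 -34.7] box x,z -39.3 109.3
415 [151  30  26] tool y,z [ 22.7 -28.4] box x,z -32.1 102.9
420 [147  26  23] tool y,z [ 27.6 -25. ] box x,z -27.3 99.6
425 [148  30  27] tool y,z [ 28.6 -26.2] box x,z -26.2 100.8
430 [148  29  26] tool y,z [ 29.6 -27.5] box x,z -25.3 102.0
435 [147  29  24] tool y,z [ 30.3 -29. ] box x,z -24.5 103.5
440 [152  23  19] tool y,z [ 31.6 -29.8] box x,z -23.2 104.4
445 [22 24 26] tool y,z [ -8.6 -75. ] box x,z -63.5 149.5
t 15.15 TCP world [ 0.4987 -0.1241  0.0745] box x,y,z mm [-54.9  -0.3  74.5] tooly vs box+x deg 0.12 z [ 0.  0. -1.] F box [-0.91  0.22  0.65] grip 0.0 q [-0.43  0.28  0.66  1.96 -0.21  0.97  0.37]
red pts 58 x [-64.2   9. ] zmax 158.8 frontmost [-65.7 -24.  156.7] top [-63.1 -29.  161.5]
```

View pics/k4s.png

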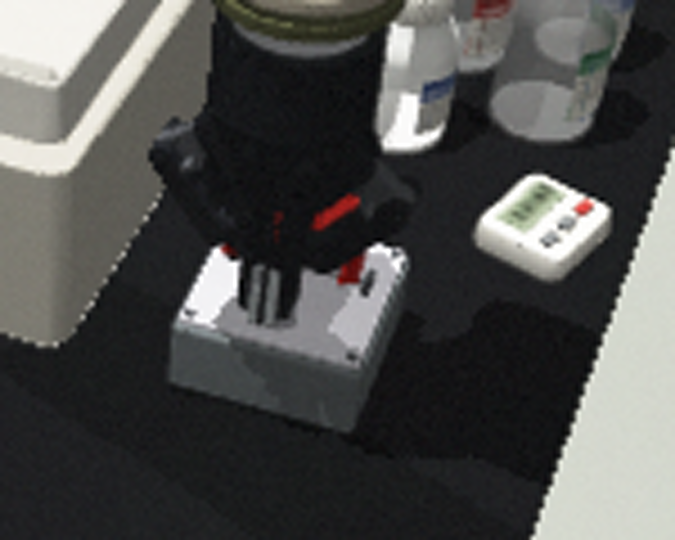

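View pics/k4.png

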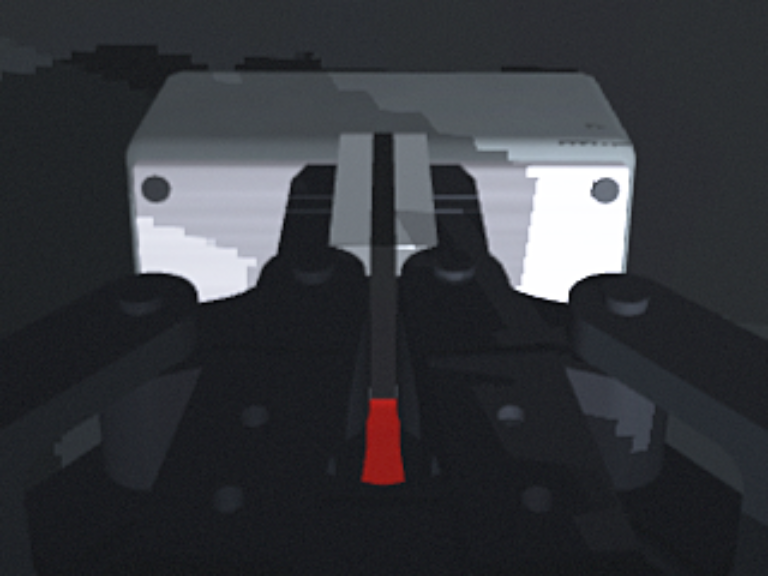

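Guard at about 0.7 rad, near-zero force, fingertip at z 74 mm just in front of the ball, and the box hasn't moved further. Now I push the toggle in small increments, with a slight rise.

Emit:
send_rows(
  steps=[
    [[0,0.001,0],0],
    [[0,0.002,-0.001],0],
    [[0,0.003,-0.0015],0],
    [[0,0.004,-0.002],0],
    [[0,0.005,-0.0025],0],
    [[0,0.006,-0.003],0],
    [[0,0.007,-0.0035],0],
    [[0,0.008,-0.004],0],
  ],
)

```text
clock: 16.2
position: [0.4989, -0.1319, 0.0783]
ee_rot: [1.0, 0.019, -0.0, -0.0]
ft_force: [-0.7, 1.1, -0.4]
grip_width: -0.001
```

```bash
python3 wl.py k5; python3 slit.py k5 | sed -n '22,30p'
```

```text
t 16.2 TCP world [ 0.4989 -0.1319  0.0783] box x,y,z mm [-47.   -0.4  78.3] tooly vs box+x deg 0.13 z [-0.  0. -1.] F box [-1.12 -0.62 -0.41] grip -0.001 q [-0.41  0.28  0.67  1.95 -0.2   0.98  0.39]
[310 406  19  36 525] tool [  0.8  27.5 -29.3] spread [ -1.1  12.6 -38.4] [  2.8  30.7 -26.4]
405 [44 40 44] tool y,z [ 11.9 -37. ] box x,z -35.1 115.3
410 [174  41  37] tool y,z [ 12.6 -38.4] box x,z -34.4 116.8
415 [163  27  21] tool y,z [ 14.5 -38.3] box x,z -32.4 116.6
420 [155  30  24] tool y,z [ 26.6 -26.2] box x,z -20.3 104.5
425 [154  29  24] tool y,z [ 27.3 -27.7] box x,z -19.6 106.1
430 [154  29  26] tool y,z [ 28.8 -28.4] box x,z -18.2 106.8
435 [153  29  26] tool y,z [ 29.9 -29.5] box x,z -17.0 107.8
440 [163  34  28] tool y,z [ 31.  -30.5] box x,z -15.9 108.8
445 [27 29 33] tool y,z [ -9.2 -75.6] box x,z -56.2 153.9
```

Emit:
send_rows(
  steps=[
    [[0,0.001,0],0],
    [[0,0.002,0],0],
    [[0,0.003,0],0],
    [[0,0.004,0],0],
    [[0,0.005,0],0],
    [[0,0.006,0],0],
    [[0,0.007,0],0],
    [[0,0.008,0],0],
  ],
)

```text
clock: 17.25
position: [0.5001, -0.1369, 0.0796]
ee_rot: [1.0, 0.02, 0.0, -0.002]
ft_force: [-8.3, 16.2, 24.4]
grip_width: -0.003
```

```bash
python3 wl.py k6; python3 slit.py k6 | sed -n '22,30p'
```

```text
t 17.25 TCP world [ 0.5001 -0.1369  0.0796] box x,y,z mm [-42.    0.7  79.6] tooly vs box+x deg 0.26 z [ 0.001  0.004 -1.   ] F box [-16.51  -7.73  24.41] grip -0.003 q [-0.4   0.28  0.67  1.94 -0.21  0.99  0.4 ]
[310 405  19  37 534] tool [  0.8  26.6 -31.1] spread [ -1.   11.6 -40.5] [  2.8  29.8 -28.3]
405 [87 36 35] tool y,z [ 11.6 -37.4] box x,z -30.4 117.0
410 [147  29  24] tool y,z [ 12.3 -38.8] box x,z -29.7 118.4
415 [178  41  36] tool y,z [ 13.2 -39.8] box x,z -28.7 119.4
420 [156  30  28] tool y,z [ 15.  -39.9] box x,z -26.9 119.5
425 [158  28  24] tool y,z [ 26.7 -28.5] box x,z -15.3 108.1
430 [157  28  25] tool y,z [ 28.3 -28.9] box x,z -13.6 108.6
435 [157  29  27] tool y,z [ 29.4 -30. ] box x,z -12.5 109.6
440 [168  33  29] tool y,z [ 31.  -30.5] box x,z -10.9 110.1
445 [25 25 31] tool y,z [ -9.2 -75.6] box x,z -51.2 155.3
```

Force jumped to 24 N upward, pointing straight along the tab toward its hinge: the tab is jammed on the finger. I'll relieve it by rising along the arc.

Emit:
send_rows(
  steps=[
    [[0,-0.001,-0.001],0],
    [[0,-0.001,-0.002],0],
    [[0,-0.001,-0.003],0],
    [[0,-0.001,-0.0035],0],
    [[0,-0.001,-0.004],0],
    [[0,-0.001,-0.004],0],
    [[0,-0.001,-0.004],0],
    [[0,-0.001,-0.004],0],
  ],
)

```text
clock: 18.3
position: [0.4992, -0.1389, 0.0822]
ee_rot: [1.0, 0.019, -0.0, -0.0]
ft_force: [-0.1, 0.7, -1.1]
grip_width: -0.0
```

```bash
python3 wl.py k7; python3 slit.py k7 | sed -n '22,30p'; python3 look.py k7s
```

```text
t 18.3 TCP world [ 0.4992 -0.1389  0.0822] box x,y,z mm [-40.1  -0.4  82.2] tooly vs box+x deg 0.13 z [-0.  0. -1.] F box [-0.74 -0.09 -1.13] grip -0.0 q [-0.4   0.28  0.67  1.94 -0.2   0.99  0.4 ]
[310 406  19  36 529] tool [  0.7  27.4 -29.5] spread [ -1.2  12.3 -39.3] [  2.8  30.9 -26.7]
405 [42 39 41] tool y,z [ 11.3 -37.7] box x,z -28.8 120.0
410 [158  31  28] tool y,z [ 12.7 -38.3] box x,z -27.4 120.5
415 [173  36  34] tool y,z [ 13.8 -39.1] box x,z -26.2 121.3
420 [161  28  27] tool y,z [ 26.5 -26.3] box x,z -13.6 108.6
425 [162  31  30] tool y,z [ 28. -27.] box x,z -12.1 109.2
430 [160  31  27] tool y,z [ 29.2 -28. ] box x,z -10.9 110.2
435 [160  33  29] tool y,z [ 30.1 -29.3] box x,z -10.0 111.5
440 [169  31  29] tool y,z [ 31.5 -30. ] box x,z -8.6 112.2
445 [26 29 33] tool y,z [ -9.4 -75.8] box x,z -49.5 158.1
t 18.35 TCP world [ 0.4992 -0.1389  0.0823] box x,y,z mm [-40.1  -0.4  82.3] tooly vs box+x deg 0.13 z [-0.  0. -1.] F box [-0.24 -0.36 -0.32] grip 0.002 q [-0.4   0.28  0.67  1.94 -0.2   0.99  0.4 ]
red pts 89 x [-46.6  18.3] zmax 164.4 frontmost [-46.9 -27.9 167.3] top [-46.9 -27.9 167.3]
```

View pics/k7s.png

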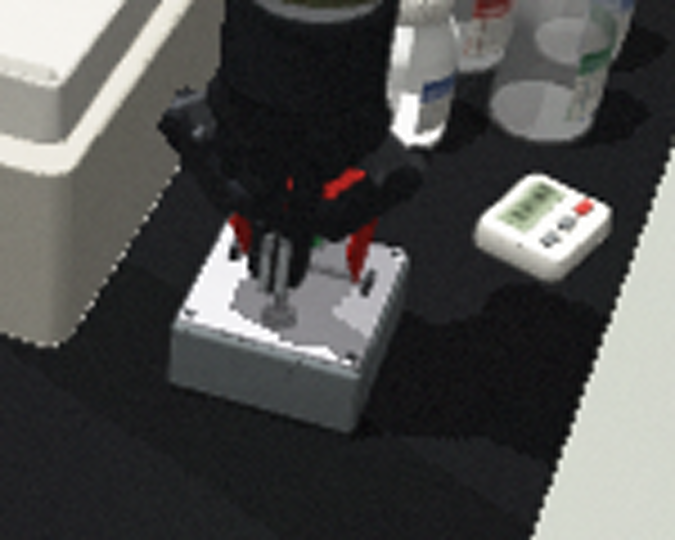

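View pics/k7.png

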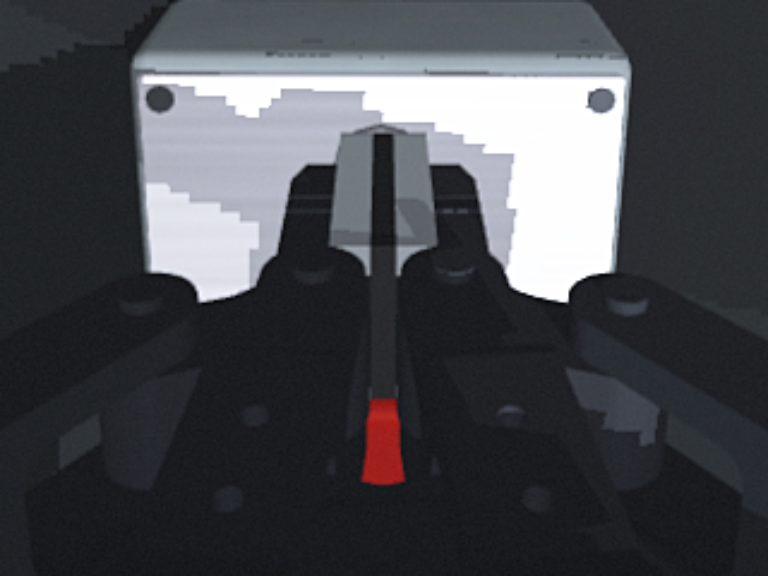

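Force is back to zero, the guard is at about 0.93 rad, and the box hasn't moved; the toggle at (280,300) in the crop now stands ahead of the finger. I'll continue along the arc.

Emit:
send_rows(
  steps=[
    [[0,0.001,-0.0005],0],
    [[0,0.002,-0.001],0],
    [[0,0.003,-0.0015],0],
    [[0,0.004,-0.002],0],
    [[0,0.005,-0.0025],0],
    [[0,0.006,-0.003],0],
    [[0,0.006,-0.003],0],
    [[0,0.006,-0.003],0],
  ],
)

```text
clock: 19.4
position: [0.4995, -0.145, 0.0854]
ee_rot: [1.0, 0.019, 0.0, 0.0]
ft_force: [-0.8, 1.0, 1.2]
grip_width: -0.0
```

```bash
python3 wl.py k8; python3 slit.py k8 | sed -n '22,30p'
```

```text
t 19.4 TCP world [ 0.4995 -0.145   0.0854] box x,y,z mm [-34.   -0.3  85.4] tooly vs box+x deg 0.12 z [ 0. -0. -1.] F box [-1.07 -0.78  1.18] grip -0.0 q [-0.4   0.28  0.67  1.93 -0.2   1.    0.41]
[310 406  19  36 529] tool [  0.8  27.6 -28.9] spread [ -1.2  12.2 -39.3] [  2.8  31.5 -26.5]
405 [41 41 41] tool y,z [ 11.3 -37.7] box x,z -22.7 123.1
410 [158  30  27] tool y,z [ 12.5 -38.5] box x,z -21.5 123.9
415 [174  36  31] tool y,z [ 13.6 -39.3] box x,z -20.4 124.7
420 [167  31  28] tool y,z [ 26.5 -26.3] box x,z -7.5 111.7
425 [166  31  30] tool y,z [ 27.8 -27.2] box x,z -6.2 112.6
430 [165  31  30] tool y,z [ 29.3 -27.8] box x,z -4.7 113.2
435 [165  31  26] tool y,z [ 30.8 -28.5] box x,z -3.2 113.9
440 [176  37  35] tool y,z [ 31.9 -29.5] box x,z -2.1 114.9
445 [27 28 32] tool y,z [ -9.  -75.3] box x,z -43.0 160.7
```

Emit:
send_rows(
  steps=[
    [[0,0,0.0005],0],
    [[0,0,0.001],0],
    [[0,0,0.0015],0],
    [[0,0.0005,0.002],0],
    [[0,0.001,0.0025],0],
    [[0,0.001,0.003],0],
    [[0,0.001,0.003],0],
    [[0,0.001,0.003],0],
  ],
)

```text
clock: 20.45
position: [0.4999, -0.1455, 0.0825]
ee_rot: [1.0, 0.019, 0.0, -0.0]
ft_force: [0.4, 4.0, 6.3]
grip_width: 0.001
```

```bash
python3 wl.py k9; python3 slit.py k9 | sed -n '22,30p'; python3 look.py k9s
```

```text
t 20.45 TCP world [ 0.4999 -0.1455  0.0825] box x,y,z mm [-33.4   0.1  82.5] tooly vs box+x deg 0.14 z [ 0.001  0.    -1.   ] F box [-4.03  0.51  6.33] grip 0.001 q [-0.39  0.28  0.67  1.94 -0.21  0.99  0.41]
[310 408  19  34 498] tool [  0.8  16.7 -35.4] spread [ -1.   13.1 -43. ] [  2.7  30.  -29.5]
405 [40 46 48] tool y,z [ 11.3 -37.7] box x,z -22.0 120.3
410 [101  21  19] tool y,z [ 20.9 -28.2] box x,z -12.4 110.7
415 [103  22  18] tool y,z [ 13.2 -39.9] box x,z -20.2 122.5
420 [145  31  25] tool y,z [ 13.5 -41.6] box x,z -19.8 124.2
425 [177  41  36] tool y,z [ 14.6 -42.4] box x,z -18.7 125.0
430 [156  33  30] tool y,z [ 16.1 -42.7] box x,z -17.2 125.3
435 [168  37  32] tool y,z [ 29.7 -29.7] box x,z -3.7 112.3
440 [178  38  34] tool y,z [ 30.3 -31.3] box x,z -3.1 113.9
445 [23 23 28] tool y,z [ -8.7 -75. ] box x,z -42.0 157.6
t 20.5 TCP world [ 0.4999 -0.1456  0.0826] box x,y,z mm [-33.3   0.1  82.6] tooly vs box+x deg 0.14 z [ 0.001  0.    -1.   ] F box [-3.5   0.46  5.8 ] grip -0.002 q [-0.39  0.28  0.67  1.94 -0.21  0.99  0.41]
red pts 105 x [-42.3  29.9] zmax 162.4 frontmost [-51.1  -4.6 158.1] top [-41.  -28.3 168.4]
```

View pics/k9s.png

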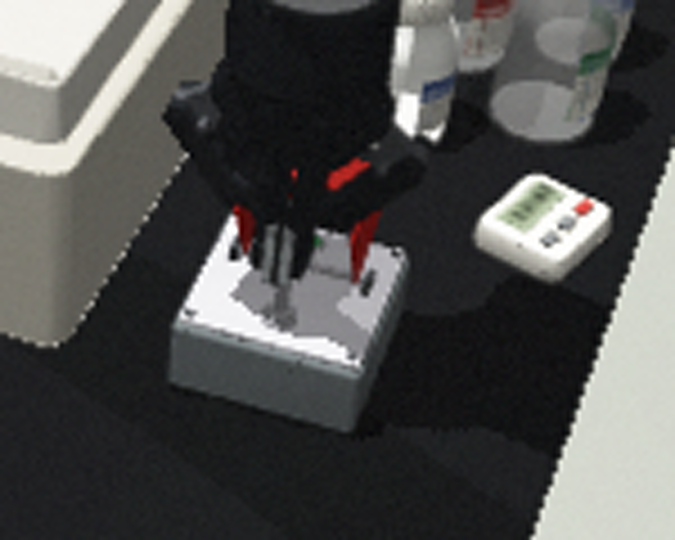

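View pics/k9.png

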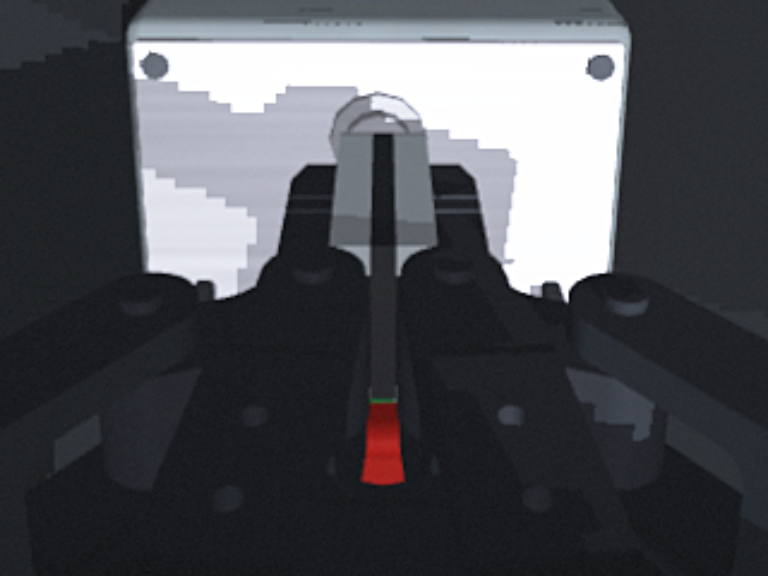

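The tab now slides on the finger (it's 42 mm above the tip) with the guard still up at about 1.0 rad. I'll check where the toggle is in the scene picture.

Run:
```python
from h import *
p,d=cam("k9s"); ci=manip.camera_info("scene"); T=np.array(ci['pose']); K=ci['intrinsics']
def proj(b):
    b=np.atleast_2d(b)/1e3; W=np.c_[C+b[:,:1]*BX+b[:,1:2]*BY,b[:,2]]
    c=(W-T[:3,3])@T[:3,:3]; return np.c_[K[0,0]*c[:,0]/-c[:,2]+K[0,2],K[1,1]*-c[:,1]/-c[:,2]+K[1,2]]
x0,y0,x1,y1=360,190,410,235; f=14
im=cv2.resize(p[y0:y1,x0:x1,::-1],None,fx=f,fy=f,interpolation=cv2.INTER_CUBIC)
im=cv2.convertScaleAbs(im,alpha=1.4,beta=20)
for th,col in ((-.3,(0,0,255)),(0,(0,255,255)),(.3,(0,255,0))):
    L=[]
    for r in np.linspace(0,34,8): L.append([-28+r*np.sin(th),0,50+r*np.cos(th)])
    q=((proj(L)-[x0,y0]+.5)*f).astype(int)
    for a in q: cv2.circle(im,tuple(int(v) for v in a),3,col,-1)
cv2.imwrite("pics/k9z.png",im)
```

```text
(no output)
```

View pics/k9z.png

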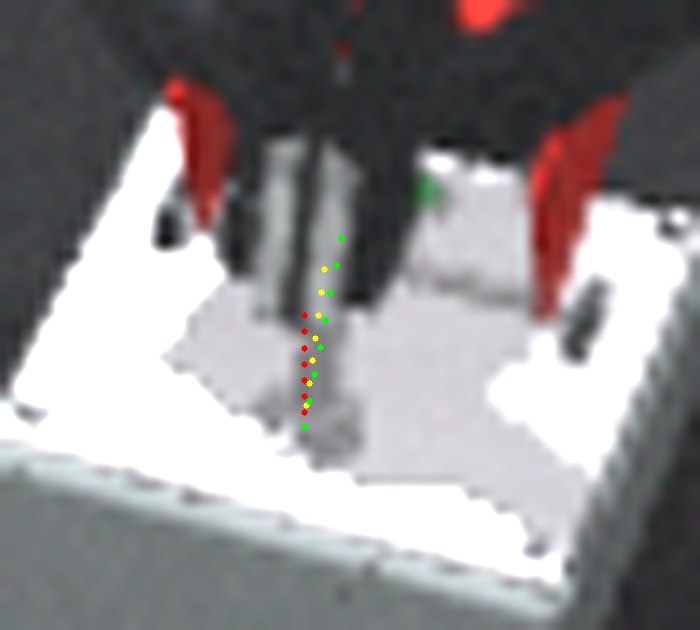

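Emit:
send_rows(
  steps=[
    [[0,0,0.0005],0],
    [[0,0.0005,0.001],0],
    [[0,0.001,0.0015],0],
    [[0,0.001,0.002],0],
    [[0,0.0015,0.0025],0],
    [[0,0.0015,0.003],0],
    [[0,0.002,0.0035],0],
    [[0,0.002,0.0035],0],
  ],
)

```text
clock: 21.55
position: [0.4997, -0.1471, 0.0788]
ee_rot: [1.0, 0.019, 0.0, -0.001]
ft_force: [-1.3, 4.7, 4.7]
grip_width: -0.002
```

```bash
python3 wl.py l1; python3 slit.py l1 | sed -n '22,30p'; python3 look.py l1s
python3 - <<'E'
from h import *
rows=[]
for n,dx,dy in (("e1",0,0),("g2s",0,0),("k4s",0,0),("l1s",0,0)):
    p,d=cam(n); im=cv2.resize(p[190:235,360:410,::-1],None,fx=8,fy=7,interpolation=cv2.INTER_CUBIC); rows.append(cv2.convertScaleAbs(im,alpha=1.0,beta=30))
cv2.imwrite("pics/l1z.png",np.vstack([np.hstack(rows[:2]),np.hstack(rows[2:])])[:600,:800])
E
```

```text
t 21.55 TCP world [ 0.4997 -0.1471  0.0788] box x,y,z mm [-31.8  -0.1  78.8] tooly vs box+x deg 0.16 z [ 0.     0.001 -1.   ] F box [-4.77 -1.1   4.75] grip -0.002 q [-0.39  0.29  0.67  1.94 -0.22  0.99  0.42]
[310 419  19  23 350] tool [  0.8  15.7 -44.9] spread [ -1.   14.3 -47.4] [  2.7  21.9 -32.4]
405 [44 45 46] tool y,z [ 11.4 -37.6] box x,z -20.4 116.4
410 [ 33 106  58] tool y,z [64.5 25.5] box x,z 32.6 53.3
415 [ 37 120  64] tool y,z [65.9 23.7] box x,z 34.1 55.1
420 [103  16  15] tool y,z [ 23.  -30.5] box x,z -8.9 109.3
425 [99 18 16] tool y,z [ 19.7 -36.6] box x,z -12.2 115.4
430 [101  21  18] tool y,z [ 14.7 -44.4] box x,z -17.2 123.2
435 [138  26  25] tool y,z [ 14.3 -46.8] box x,z -17.6 125.6
440 [183  42  39] tool y,z [ 15.9 -46.9] box x,z -15.9 125.7
445 [25 27 33] tool y,z [ -9.3 -75.6] box x,z -41.1 154.5
t 21.6 TCP world [ 0.4997 -0.1471  0.0788] box x,y,z mm [-31.9  -0.1  78.8] tooly vs box+x deg 0.16 z [ 0.     0.001 -1.   ] F box [-6.95 -0.18  4.48] grip -0.001 q [-0.39  0.29  0.67  1.94 -0.22  0.99  0.42]
red pts 96 x [-41.1  28.5] zmax 158.9 frontmost [-44.3 -35.7 133.3] top [-40.9 -28.6 165.8]
```

View pics/l1z.png

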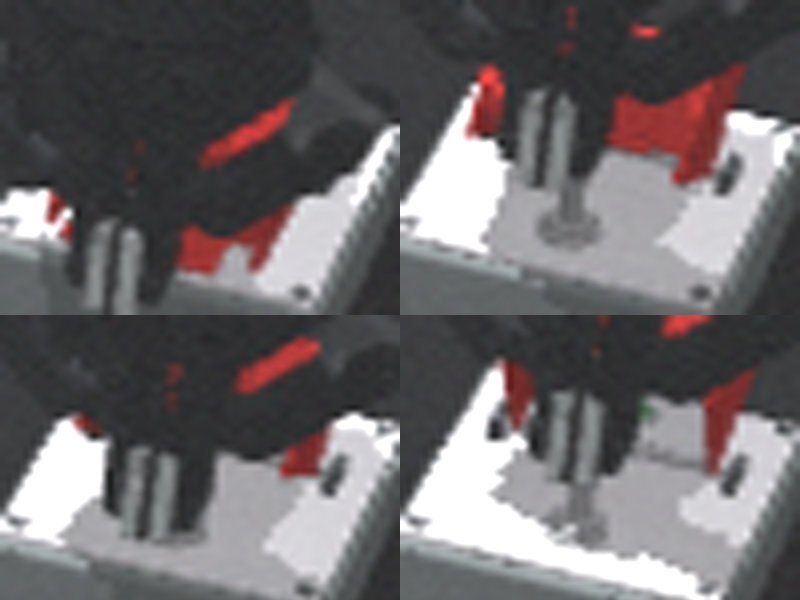

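The finger face is at box x −21 with the tip below ball centre, and force is 5–7 N, so the toggle should be at its rear stop. I'll press 1 mm more to be sure and then read the force.

Emit:
send_rows(
  steps=[
    [[0,0,0.0005],0],
    [[0,0.0005,0.001],0],
    [[0,0.0005,0.0015],0],
    [[0,0.001,0.002],0],
    [[0,0.001,0.002],0],
    [[0,0.001,0.002],0],
    [[0,0.001,0.002],0],
    [[0,0.001,0.002],0],
  ],
)

```text
clock: 22.65
position: [0.4999, -0.1472, 0.0768]
ee_rot: [1.0, 0.02, 0.0, -0.001]
ft_force: [-0.1, 9.9, 5.2]
grip_width: 0.001
```

```bash
python3 -c "
from h import *
where()"
```

```text
t 22.65 TCP world [ 0.4999 -0.1472  0.0768] box x,y,z mm [-31.7   0.   76.8] tooly vs box+x deg 0.2 z [ 0.     0.002 -1.   ] F box [-9.87  0.23  5.18] grip 0.001 q [-0.38  0.29  0.67  1.94 -0.22  0.98  0.43]
```

Force rose 3 N with no further travel, so the toggle is hard against its rear stop. Now I withdraw.

Emit:
send_rows(
  steps=[
    [[0,-0.003,0],0],
    [[0,-0.008,0],0],
    [[0,-0.016,0],0],
    [[0,-0.026,0],0],
    [[0,-0.038,0],0],
    [[0,-0.052,0],0],
    [[0,-0.068,0],0],
    [[0,-0.08,0],0],
  ],
)

```text
clock: 23.65
position: [0.4966, -0.0676, 0.0768]
ee_rot: [1.0, 0.019, 0.0, -0.0]
ft_force: [-0.9, -0.2, 0.3]
grip_width: -0.001
```

```bash
python3 look.py m1s
python3 - <<'E'
from h import *
p,d=manip.camera("top"); cv2.imwrite("pics/m1t.png",cv2.resize(p[200:340,320:480,::-1],None,fx=4,fy=4,interpolation=cv2.INTER_CUBIC)); np.savez("pics/m1t.npz",p=p,d=d)
E
```

```text
t 23.65 TCP world [ 0.4966 -0.0676  0.0768] box x,y,z mm [-111.4   -0.5   76.8] tooly vs box+x deg 0.18 z [ 0.  0. -1.] F box [ 0.21 -0.93  0.29] grip -0.001 q [-0.53  0.24  0.64  1.99 -0.17  0.97  0.23]
red pts 84 x [-68.    6.4] zmax 98.5 frontmost [-68.4 -10.2  67.3] top [ -9.2 -30.3  98.6]
```

View pics/m1s.png

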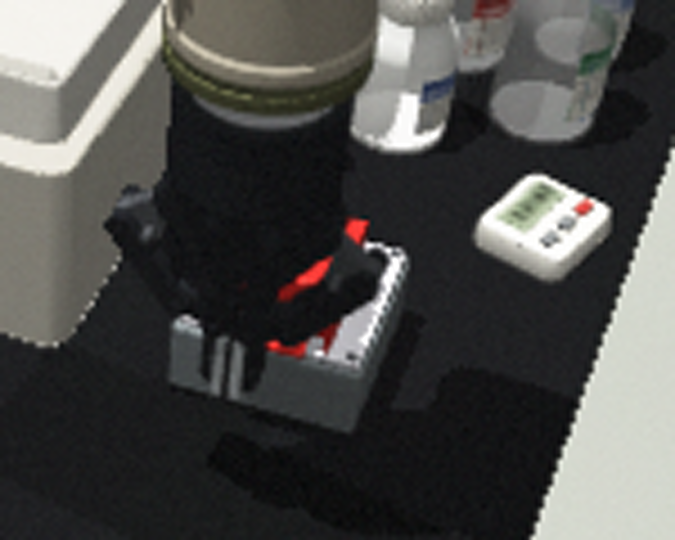

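The guard has dropped shut and the finger is clear. I'll move up and away for a final look.

Emit:
send_rows(
  steps=[
    [[0,-0.005,-0.01],0],
    [[0,-0.01,-0.03],0],
    [[0,-0.02,-0.06],0],
    [[0,-0.04,-0.09],0],
    [[0,-0.07,-0.12],0],
    [[0,-0.1,-0.14],0],
    [[0,-0.13,-0.15],0],
    [[0,-0.15,-0.15],0],
  ],
)

```text
clock: 24.75
position: [0.4913, 0.082, 0.2284]
ee_rot: [1.0, 0.019, 0.001, -0.0]
ft_force: [0.3, 0.3, -0.3]
grip_width: -0.006
```

Run:
```python
from h import *
where()
p,d=manip.camera("scene"); cv2.imwrite("pics/n_s.png",p[:,:,::-1]); np.savez("pics/n_scene.npz",p=p,d=d)
p,d=manip.camera("top"); np.savez("pics/n_top.npz",p=p,d=d); cv2.imwrite("pics/n_t.png",p[:,:,::-1])
for n,win in [("top",(360,230,440,310))]:
    ci=manip.camera_info(n); T=np.array(ci['pose'])
    m=np.zeros(d.shape,bool); x0,y0,x1,y1=win; m[y0:y1,x0:x1]=True
    P=pts(ci,T,d,m&red(p)); top=P[(P[:,2]>.088)&(P[:,2]<.12)]; tab=P[P[:,2]<.075]
    for q in(top,tab): print(len(q),np.median(q[:,2]) if len(q) else 0,cv2.minAreaRect((q[:,:2]*1000).astype(np.float32)) if len(q)>5 else 0)
    B=pts(ci,T,d,m); B=B[(B[:,2]>.044)&(B[:,2]<.056)]; print("panel",cv2.minAreaRect((B[:,:2]*1000).astype(np.float32)))
```

```text
t 24.75 TCP world [0.4913 0.082  0.2284] box x,y,z mm [-261.1   -0.4  228.4] tooly vs box+x deg 0.13 z [ 0.002  0.001 -1.   ] F box [-0.33  0.27 -0.32] grip -0.006 q [-0.77  0.04  0.53  1.82 -0.02  1.29 -0.2 ]
737 0.09500644129440017 ((500.32965087890625, -159.3191375732422), (62.102787017822266, 56.51150131225586), 1.634719729423523)
185 0.06523383293236562 ((515.9170532226562, -140.31146240234375), (45.0900764465332, 90.6303482055664), 49.722782135009766)
panel ((500.7440490722656, -179.05487060546875), (99.47291564941406, 99.40584564208984), 2.289813995361328)
```

View pics/n_s.png

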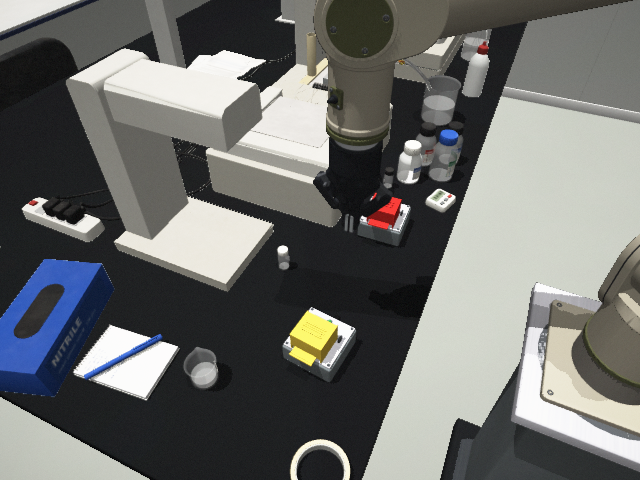

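View pics/n_t.png

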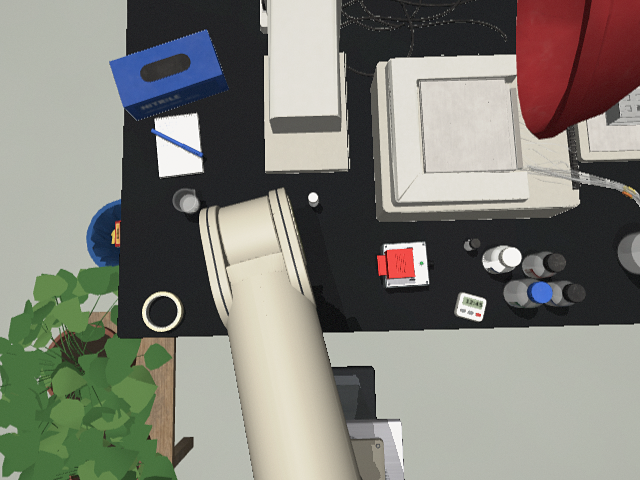

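```bash
python3 -c "
from workcell import manip
print(manip.hand_in())"
```

```text
the job is handed in; nothing more can be done
None
```

The red-guarded switch should be on and its guard is shut again, but I slid the red box about 7 mm backwards on the way. The job is handed in; the last reading before that was about 25 s of the 42 s allowed.

**What I did:** The moves can't tilt the tool, so I used the flat outside of the shut, vertical fingers. I raised the guard by its tab to about 1.0 rad and pushed the toggle to the rear while the finger held the guard up. Then I drew the finger out and the guard dropped.

**Last checks:**
- **Toggle:** this was judged by position and force, not seen, because the guard hides it. The finger face reached box x ≈ −21 mm, where the ball's front would be at −22.5 mm when on. The force then rose by 3 N with no further travel, which fits the rear stop.
- **Guard:** it is shut, with the hood top at 95 mm and the tab at 65 mm, and the robot is clear of everything.
- **Other items:** in the final pictures the yellow box, vials and beaker look unmoved and the yellow guard is shut; I judged this by eye.

**What went wrong:**
- **Box shoved:** on the first try the tab stuck to the finger and I pressed with about 20 N, which moved the box. It was not seen to move again after that, and I did not push it back.
- **Second jam:** the tab stuck again on the second try, at about 30 N (mostly vertical). I relieved it, and the box did not move.

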